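# Fill a control-unit chassis with butted modules and the matching blank

## Robot

A 6-joint arm with a two-finger parallel gripper is mounted at the origin on the work surface. World frame = base frame: x ahead of the robot, y to its left, z up, the work surface at z = 0. Lengths are in mm, angles in rad, forces in N, time in s.
With the tool pointing down it reaches from about 275 to 725 mm from the base axis. Payload 5.6 kg.
Tool frame: the origin (TCP) lies midway between the tips of the shut fingers; the grasp point (between the pads) lies 19 mm behind it; z points along the fingers, y is the direction in which the jaws open and shut (so a half turn about z gives the same grasp; the last joint's range is limited). The gripper opens to 85 mm and grips with 20 to 120 N. Pads are 22 mm wide; open, the fingers measure 114 mm over their backs; the gripper's body (76 mm by 85 mm) begins 54 mm behind the grasp point. The pads swing forward as they close: fully open they stand 13 mm farther back than shut.
Start: joints at [-0.995, 0.255, 0.108, 0, -1.424, -0.285], TCP at [157.715, -526.895, 231.283] pointing down, gripper open.
Joint ranges: [-2.95, 2.95], [-1.21, 1.97], [-1.09, 1.5], [-2.87, 1.71], [-2.94, -0.07], [-3.05, 3.05]. Speed limits (rad/s): [2.57, 2.57, 3.14, 3.14, 3.14, 3.14].

## Interface

Orientations are given as a rotation vector (axis times angle).
In Python, from rig import ctrl gives the robot as it stands.
- The arm moves only by the tool servo_tool, never from a script. Its arguments are lists of equal length, an entry for each row: "linear": the shift along the tool's x, y, z in cm, a list of three; "delta_rot": the turn, a rotation vector about the tool's x, y, z in degrees, a list of three; "claw": the opening, from -1 (shut) to 1 (fully open), so that 0 is half open. In form: {"linear": [[dx, dy, dz], ...], "delta_rot": [[wx, wy, wz], ...], "claw": [claw, ...]}. A call has 1 to 8 rows; each row shifts and turns the commanded pose from where the row before left it, along the tool's axes as they then stand; what a row does not reach is not made up. A row lasts 1/8 s, in which the tool goes at most 62.5 mm and 10.7 degrees, less where a joint would pass 70% of its speed; a pose out of reach is approached as far as the arm can. A call is refused whole if a number of a shift passes 6.25 or a number of a turn 10.7, either way. A call with a gripper value outside its range is refused whole. The fingers move at their own pace and stop on an object; "newtons" is the grip in N (left out, the last holds). Time passes only in rows, so rows that do not move let the fingers close. It gives the time, the measured TCP pose, the force and the opening at its end, in the units of the state.
- ctrl.state(): the state, without advancing time (a new reading comes with each control period).
- ctrl.read_camera(name): name is "side" or "top"; returns a dict with "pixels" (420x560x3 uint8, blue, green, red), "fx", "fy", "cx", "cy" (pixels), "R" (3x3) and "t" (3): a world point X has camera coordinates R X + t. Camera axes: x right, y down, z forward; pixel columns grow to the right and rows downward; lengths in mm; the calibration is good to about 2 mm. A picture is of the moment at which its call begins. There is no depth.
- ctrl.finish_job(): hands the job in, once; it reports no verdict.
The state is a dict: "time": time; "joint_pos": joint angles; "qd": joint speeds; "joint_efforts": joint torques, N m; "position": TCP position; "tcp_rot": TCP orientation; "wrist_force": force on the tool from outside, world axes, zero at the start; "torque": the same for the moment, N m; "finger_gap": finger opening in mm.
Only numpy, scipy, OpenCV 4.12 (cv2) and the standard library are available. Lean on these libraries where they do the work, as an engineer would, in place of code of your own. Each camera call takes 0.05 s, during which the arm holds its last target.

## Task

Slide the red end clamp of the orange chassis fully open, then set every green-topped module into the chassis in one row, each butted flush against the orange head block or its neighbour with no gap. Then close the row with the one white blank whose width fills what is left, butted flush against the last module, leave the other blanks lying on the bench, and slide the clamp fully home. The modules are delicate, so hold and push them gently, and do not disturb the board rack or the parts bin.

Things in the scene. Friction and masses are not known exactly. Their poses are not given: they have to be found in the camera images.
- chassis: Orange tray fixed to the bench, 100 (x) x 360 (y) mm; origin: centre of its underside, z up. Floor 4 mm above the bench; along both long sides a lip with its top 16 mm above the bench leaves a channel 88 mm wide in x, centred on x = 0. The row runs along y, from the fixed orange head block at the +y end (54 mm high, y 150 to 180 mm) to the red clamp at the -y end.
- head_face (a point): Foot of the head block's inner face: x = 0, y = +150 mm, floor height of the chassis. The first module is butted against this face.
- clamp (a joint): Slide of the red end clamp (m): 0 = fully home (its inner face then 253.5 mm from the head face), 0.04 = fully open (moved 40 mm along the chassis's -y). It stays where it is left (about 3 N of friction).
- clamp_grip (a point): Point on the clamp's black grip bar, to be pinched across the chassis's x: bar 16 mm thick in x, 24 mm long in y, from 36 to 72 mm above the bench; this point lies in its middle, 58 mm above the bench. The clamp's red block: 84 (x) x 24 (y) mm, top 36 mm above the bench.
- module_a: Module, 80 (x) x 48 (y) x 32 mm: black, green board on top, blue bar. Delicate: at most 50 N from each finger. 3 or 4 modules are there (None at the start: absent). Grip bar on top, mid-piece: 16 thick (x), 36 long (y), 32 to 68 mm above the underside; pinch it across x. Origin: centre of underside. In the chassis its x, y lie along the chassis's x, y (half turn alike).
- module_b: Module, 80 (x) x 48 (y) x 32 mm: black, green board on top, blue bar. Delicate: at most 50 N from each finger. 3 or 4 modules are there (None at the start: absent). Grip bar on top, mid-piece: 16 thick (x), 36 long (y), 32 to 68 mm above the underside; pinch it across x. Origin: centre of underside. In the chassis its x, y lie along the chassis's x, y (half turn alike).
- module_c: Module, 80 (x) x 48 (y) x 32 mm: black, green board on top, blue bar. Delicate: at most 50 N from each finger. 3 or 4 modules are there (None at the start: absent). Grip bar on top, mid-piece: 16 thick (x), 36 long (y), 32 to 68 mm above the underside; pinch it across x. Origin: centre of underside. In the chassis its x, y lie along the chassis's x, y (half turn alike).
- module_d: Module, 80 (x) x 48 (y) x 32 mm: black, green board on top, blue bar. Delicate: at most 50 N from each finger. 3 or 4 modules are there (None at the start: absent). Grip bar on top, mid-piece: 16 thick (x), 36 long (y), 32 to 68 mm above the underside; pinch it across x. Origin: centre of underside. In the chassis its x, y lie along the chassis's x, y (half turn alike).
- blank_60: Plain white blank with grey bar, 80 (x) x 60 (y) x 32 mm. Look-alikes: 60, 72, 96, 108 mm wide. Grip bar on top, mid-piece: 16 thick (x), 36 long (y), 32 to 68 mm above the underside; pinch it across x. Origin: centre of underside. In the chassis its x, y lie along the chassis's x, y (half turn alike).
- blank_72: Plain white blank with grey bar, 80 (x) x 72 (y) x 32 mm. Look-alikes: 60, 72, 96, 108 mm wide. Grip bar on top, mid-piece: 16 thick (x), 36 long (y), 32 to 68 mm above the underside; pinch it across x. Origin: centre of underside. In the chassis its x, y lie along the chassis's x, y (half turn alike).
- blank_96: Plain white blank with grey bar, 80 (x) x 96 (y) x 32 mm. Look-alikes: 60, 72, 96, 108 mm wide. Grip bar on top, mid-piece: 16 thick (x), 36 long (y), 32 to 68 mm above the underside; pinch it across x. Origin: centre of underside. In the chassis its x, y lie along the chassis's x, y (half turn alike).
- blank_108: Plain white blank with grey bar, 80 (x) x 108 (y) x 32 mm. Look-alikes: 60, 72, 96, 108 mm wide. Grip bar on top, mid-piece: 16 thick (x), 36 long (y), 32 to 68 mm above the underside; pinch it across x. Origin: centre of underside. In the chassis its x, y lie along the chassis's x, y (half turn alike).
- board_rack: Bystander: black rack of upright green boards, 110 x 200 x 106 mm, at the left. Origin: centre of the underside. Not to be disturbed.
- parts_bin: Bystander: open blue parts bin, 120 x 160 x 60 mm, at the right. Origin: centre of the underside. Not to be disturbed.
Things that resemble listed ones, but are neither listed nor needed, are in the scene too. What is shaped like the blank_108 but brown is not meant.

How it is judged:
By the outcome, as a careful person would: the job done as asked, in the order asked, and still so for the second after the job is handed in, with the robot touching nothing.
Of module_a, module_b, module_c, module_d only 3 to 4 are there at a start; the rules pass over those that are not, and their reading is None.
At some moment in a run one of module_a, module_b, module_c, module_d may be knocked a few centimetres aside while the robot is not near it.
It also fails if it takes over 210 s, if anything falls off the work surface, if the arm or the gripper's body presses on something with over 40 N, if the wrist force passes 120 N, or if a joint passes its speed limit or range.

## Working session

There is one attempt and no reset: what is moved stays moved. The work goes in short steps, Python scripts to look and compute and a tool call to move; the robot and the scene stay as the last step left them, time stands still between calls to the robot, and variables do not carry over. Pictures are saved under pics/ and viewed, and the job is handed in when it is done.

Besides the shell and the picture viewer there is one more tool, called after "Request:" by a JSON object that holds its "method" and its "body". servo_tool: Moves the arm, as the interface text tells. Its arguments: {"type":"object","properties":{"linear":{"type":"array"},"delta_rot":{"type":"array"},"claw":{"type":"array"},"newtons":{"type":"number"}},"required":["linear","delta_rot","claw"]}

```bash
mkdir -p pics; ls
python3 - <<'E'
from rig import ctrl
import cv2
print(ctrl.state())
for n in("side","top"):
    c=ctrl.read_camera(n); cv2.imwrite(f"pics/{n}0.png",c["pixels"]); print(n,{k:c[k] for k in c if k!="pixels"})
E
```

```text
pics
{'time': 0.0, 'joint_pos': array([-9.95414228e-01,  2.55721688e-01,  1.07023139e-01, -4.87709925e-04,
       -1.42391470e+00, -2.84622941e-01]), 'qd': array([-0.0004563 ,  0.0024911 ,  0.00018873, -0.00120232, -0.00081954,
       -0.00074954]), 'joint_efforts': array([-4.56193839e-04, -3.86633456e+01,  2.37937921e+01,  5.36500946e+00,
       -6.07203707e-03,  5.30949205e-07]), 'position': array([ 157.60353825, -526.41616203,  230.41453718]), 'tcp_rot': array([ 4.54958283e-01, -3.10815138e+00, -2.90978293e-03]), 'wrist_force': array([ 0.01212028, -0.59270328, -0.81263667]), 'torque': array([-0.0604572 , -0.03459059, -0.01634421]), 'finger_gap': 85.60839673342946}
side {'fx': 382.18535745672557, 'fy': 382.18535745672557, 'cx': 282.9454829980077, 'cy': 204.0069415085734, 'R': array([[-0.82751068, -0.5613026 , -0.01286331],
       [-0.37381439,  0.56790793, -0.73330988],
       [ 0.41891392, -0.60201327, -0.67977287]]), 't': array([ 366.26525658,  228.38953902, 1072.96278472])}
top {'fx': 520.0279708106868, 'fy': 520.0279708106868, 'cx': 277.12021989188145, 'cy': 213.37338267535208, 'R': array([[-0.0070464 , -0.99997254,  0.00229503],
       [-0.9876789 ,  0.00660092, -0.1563548 ],
       [ 0.15633536, -0.00336849, -0.98769829]]), 't': array([   7.19668474,  487.48108918, 1638.19893554])}
```

View pics/top0.png

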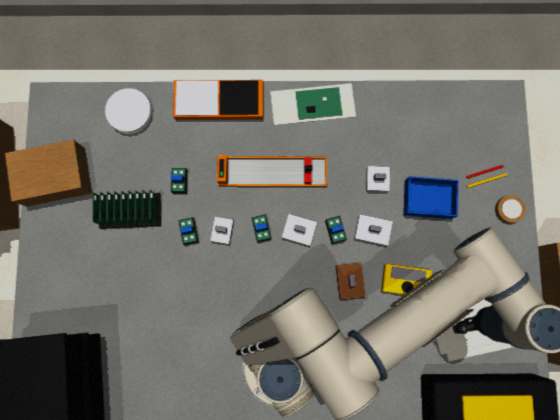

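View pics/side0.png

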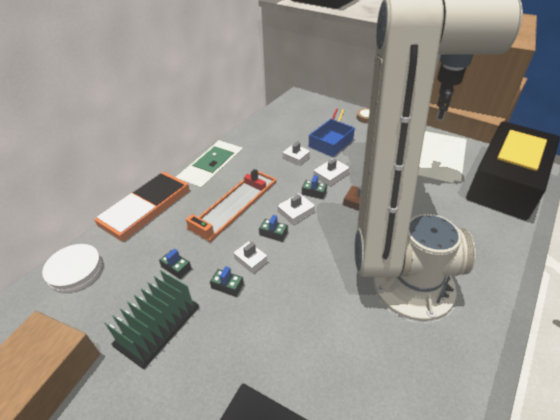

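The top view shows four modules near (178,180), (188,231), (261,228) and (336,230). The blanks are near (378,178), (222,230), (299,229) and (374,229). The chassis spans (218–327, 155–187), and the clamp is near (309,170). I'll zoom in on these.

Run:
```python
import cv2
i=cv2.imread("pics/top0.png")
cv2.imwrite("pics/z1.png",cv2.resize(i[145:255,160:295],None,fx=5.9,fy=5.4,interpolation=cv2.INTER_NEAREST))
cv2.imwrite("pics/z2.png",cv2.resize(i[145:255,275:410],None,fx=5.9,fy=5.4,interpolation=cv2.INTER_NEAREST))
h=cv2.cvtColor(i,cv2.COLOR_BGR2HSV)
for n,(x,y) in dict(chl=(270,157),red=(309,165),blk=(309,170),head=(222,170),blue=(178,178),green=(173,186),white=(372,186),bar=(379,178),bench=(200,200),brown=(350,290)).items(): print(n,h[y,x])
```

```text
chl [ 15 252 186]
red [178 163  58]
blk [  0 139  11]
head [23 60 34]
blue [109 227 174]
green [ 77  33 163]
white [126   6 207]
bar [90  6 44]
bench [ 30   9 119]
brown [ 12 181  96]
```

View pics/z1.png

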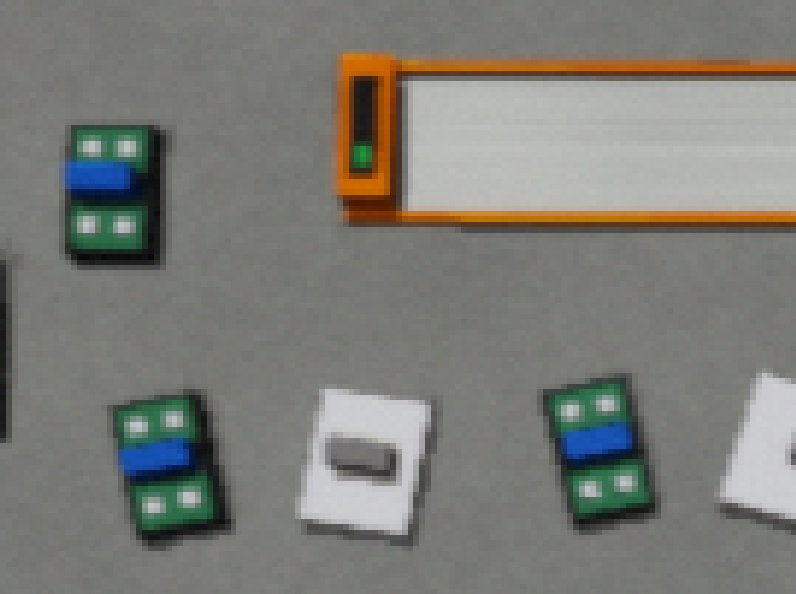

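View pics/z2.png

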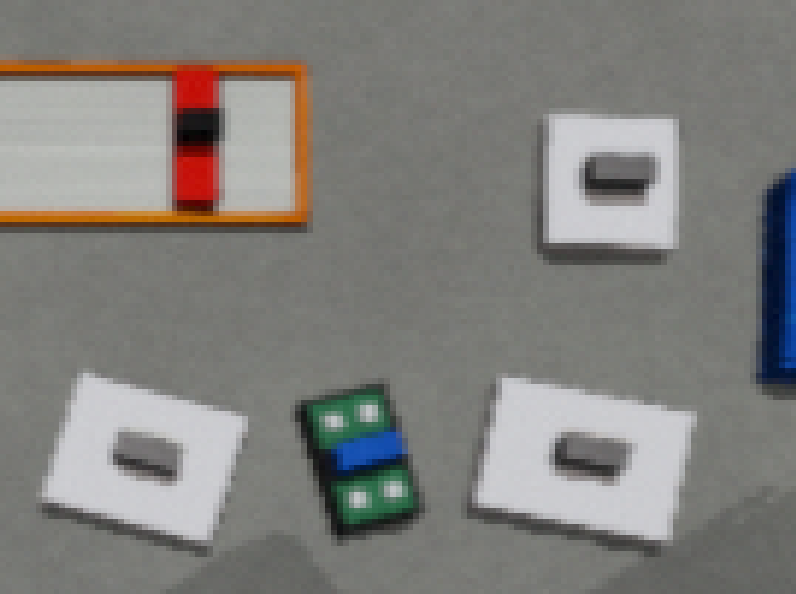

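```bash
cat > h.py <<'E'
import numpy as np, cv2
from rig import ctrl
def ray(c,uv,z):
    uv=np.atleast_2d(np.array(uv,float)); d=np.c_[(uv[:,0]-c["cx"])/c["fx"],(uv[:,1]-c["cy"])/c["fy"],np.ones(len(uv))]
    R=np.array(c["R"]);C=-R.T@c["t"]; w=d@R
    return (C+w*((z-C[2])/w[:,2])[:,None])
S=4
def up(c,roi=None):
    i=cv2.resize(c["pixels"],None,fx=S,fy=S,interpolation=cv2.INTER_CUBIC)
    return i,cv2.cvtColor(i,cv2.COLOR_BGR2HSV)
def px(p): return (np.array(p,float)+.5)/S-.5
def rect(c,cnt,z):
    P=ray(c,px(cnt.reshape(-1,2)),z)[:,:2].astype(np.float32)
    P=cv2.convexHull(P); (x,y),(w,h),a=cv2.minAreaRect(P); return x,y,w,h,a
def blobs(m,lo,hi):
    cs,_=cv2.findContours(m,cv2.RETR_EXTERNAL,cv2.CHAIN_APPROX_NONE)
    return [k for k in cs if lo<cv2.contourArea(k)/S/S<hi]
def modules(c):
    i,h=up(c); out=[]
    g=cv2.inRange(h,(60,90,60),(90,255,255)); b=cv2.inRange(h,(100,150,90),(120,255,255))
    for k in blobs(b,20,150):      # blue bar top z=68
        x,y,w,hh,a=rect(c,k,68); u=px(k.reshape(-1,2).mean(0))
        r=np.zeros_like(g); cv2.circle(r,tuple(int(v*S) for v in u),18*S,255,-1)
        pts=cv2.findNonZero(g&r)
        if pts is None or len(pts)<40*S*S: continue
        gx,gy,gw,gh,ga=rect(c,pts,32)
        # angle of long side (board x) -> from world x
        ang=ga if gw>gh else ga-90
        ang=(ang+90)%180-90
        out.append(dict(px=u.round(1),board=(round(gx,1),round(gy,1)),size=(round(max(gw,gh)),round(min(gw,gh))),ang=round(ang,1),bar=(round(x,1),round(y,1))))
    return out
def blanks(c):
    i,h=up(c); out=[]
    w=cv2.inRange(h,(0,0,165),(180,40,255))
    for k in blobs(w,280,1100):
        x,y,a,b,an=rect(c,k,32); u=px(k.reshape(-1,2).mean(0))
        out.append(dict(px=u.round(1),c=(round(x,1),round(y,1)),size=(round(a,1),round(b,1)),ang=round(an,1)))
    return out
E
python3 - <<'E'
from h import *
c=ctrl.read_camera("top")
for m in modules(c): print(m)
for m in blanks(c): print(m)
i,h=up(c)
o=cv2.inRange(h,(5,170,90),(22,255,255))[150*S:195*S,210*S:335*S]
# per-column top outer edge & bottom strip inner edge
rows=[]
for X in range(25*S,85*S,4):
    y=np.nonzero(o[:,X])[0]; 
    if len(y)<4: continue
    br=y[np.nonzero(np.diff(y)>20)[0]]; br2=y[np.nonzero(np.diff(y)>20)[0]+1]
    rows.append((X+210*S,y[0]+150*S,br[0]+150*S+.5,br2[0]+150*S-.5,y[-1]+150*S))
r=np.array(rows,float)
for k,n in ((1,"top outer"),(2,"top inner"),(3,"bot inner"),(4,"bot outer")):
    P=ray(c,px(r[:,[0,k]]),16); f=np.polyfit(P[:,1],P[:,0],1); print(n,f,"x at y0=0",np.std(P[:,0]-np.polyval(f,P[:,1])))
# right end & head
for yy in range(160,183,4):
    xs=np.nonzero(o[(yy-150)*S])[0]+210*S
    br=np.nonzero(np.diff(xs)>40)[0]
    print(yy,"left",ray(c,px([[xs[0],yy*S]]),54)[0,:2].round(1),"headinner(z54)",ray(c,px([[xs[br[-1]] if 0 else xs[br[0]],yy*S]]),54)[0,:2].round(1),"endin",ray(c,px([[xs[br[-1]+1],yy*S]]),16)[0,:2].round(1),"end",ray(c,px([[xs[-1],yy*S]]),16)[0,:2].round(1), len(br))
red=cv2.inRange(h,(0,170,90),(4,255,255))|cv2.inRange(h,(174,170,90),(180,255,255)); red[:, :290*S]=0; red[:,330*S:]=0
print("clamp",[ (rect(c,k,36),) for k in blobs(red,10,400)])
E
```

```text
{'px': array([185.7, 228.9]), 'board': (435.6, 293.0), 'size': (76, 42), 'ang': 12.0, 'bar': (434.9, 292.0)}
{'px': array([336.8, 227.9]), 'board': (436.4, -185.0), 'size': (76, 42), 'ang': 14.7, 'bar': (435.5, -183.9)}
{'px': array([260.6, 226.1]), 'board': (443.1, 56.4), 'size': (76, 43), 'ang': 12.0, 'bar': (442.4, 56.4)}
{'px': array([176.1, 177.1]), 'board': (603.4, 327.4), 'size': (75, 42), 'ang': -0.9, 'bar': (603.2, 326.0)}
{'px': array([271.3, 386.4]), 'c': (-45.5, 29.9), 'size': (191.8, 106.6), 'ang': 76.9}
{'px': array([484.1, 344.6]), 'c': (83.9, -644.5), 'size': (73.0, 145.7), 'ang': 11.5}
{'px': array([522.4, 300.9]), 'c': (204.3, -770.4), 'size': (71.8, 85.2), 'ang': 31.8}
{'px': array([221.1, 229.8]), 'c': (436.7, 184.5), 'size': (60.2, 79.4), 'ang': 80.1}
{'px': array([373.7, 229.3]), 'c': (434.5, -306.9), 'size': (108.0, 79.8), 'ang': 77.3}
{'px': array([299. , 229.2]), 'c': (436.6, -66.1), 'size': (96.7, 79.5), 'ang': 73.0}
{'px': array([378.2, 177.9]), 'c': (604.3, -328.0), 'size': (71.3, 80.7), 'ang': 87.7}
top outer [9.39777033e-03 6.83527255e+02] x at y0=0 0.23
[... 316 characters left out ...]
 -160.3] 1
164 left [649.6 198. ] headinner(z54) [649.4 167.3] endin [ 657.1 -155.9] end [ 657.1 -160.8] 1
168 left [636.3 197.9] headinner(z54) [636.1 167.1] endin [ 643.5 -155.6] end [ 643.5 -160.6] 1
172 left [623.  198.6] headinner(z54) [622.8 167.8] endin [ 629.9 -156.1] end [ 629.9 -160.3] 1
176 left [609.8 198.4] headinner(z54) [609.6 168.5] endin [ 616.3 -155.8] end [ 616.3 -160. ] 1
180 left [596.6 198.3] headinner(z54) [596.4 168.4] endin [ 602.8 -156.4] end [ 602.8 -159.7] 1
clamp [((607.8980712890625, -96.61573791503906, 21.234214782714844, 33.58840560913086, 89.12670135498047),), ((660.6804809570312, -98.61505126953125, 25.8507137298584, 26.20000457763672, 6.3677473068237305),)]
```

```bash
cat >> h.py <<'E'
from scipy.spatial.transform import Rotation as Ro
def plan(x,y,z,th,n=None):
    "remaining: world target, th = piece angle deg. shift given in the tool axes AFTER the turn"
    s=ctrl.state(); R=Ro.from_rotvec(s["tcp_rot"]).as_matrix(); p=np.array(s["position"])
    t=np.radians(th); tx=np.array([np.sin(t),-np.cos(t),0]); tz=np.array([0,0,-1.]); ty=np.cross(tz,tx)
    T=np.c_[tx,ty,tz]; d=np.array([x,y,z])-p
    print("t",round(s["time"],2),"pos",p.round(1),"gap",round(s["finger_gap"],1),"F",np.round(s["wrist_force"],1))
    print("turn (tool,deg):",np.degrees(Ro.from_matrix(R.T@T).as_rotvec()).round(2),"then shift cm:",(T.T@d/10).round(2),"shift now-axes:",(R.T@d/10).round(2))
E
python3 -c "
from h import *
plan(632.5,-97.5,110,-.5)"
```

```text
t 0.15 pos [ 157.6 -526.6  230.6] gap 85.4 F [-0.8 -0.8 -1.1]
turn (tool,deg): [ 7.000e-02  5.000e-02 -7.284e+01] then shift cm: [-43.32 -47.11  12.06] shift now-axes: [-57.79  27.48  12.09]
```

Request:
{"method": "servo_tool", "body": {"linear": [[0,0,0],[0,0,0],[0,0,0],[0,0,0],[0,0,0],[0,0,0],[0,0,0]], "delta_rot": [[0,0,-10.4],[0,0,-10.4],[0,0,-10.4],[0,0,-10.4],[0,0,-10.4],[0,0,-10.4],[0,0,-10.4]], "claw": [0,0,0,0,0,0,0], "newtons": 30}}

```text
time: 1.02
position: [157.7, -526.7, 230.9]
tcp_rot: [-2.217, 2.225, 0.001]
wrist_force: [0.3, -0.1, 0.0]
finger_gap: 43.0
```

Request:
{"method": "servo_tool", "body": {"linear": [[-4,-4.4,0],[-4,-4.4,0],[-4,-4.4,0],[-4,-4.4,0],[-4,-4.4,0],[-4,-4.4,0],[-4,-4.4,0],[-4,-4.4,0]], "delta_rot": [[0,0,0],[0,0,0],[0,0,0],[0,0,0],[0,0,0],[0,0,0],[0,0,0],[0,0,0]], "claw": [0,0,0,0,0,0,0,0]}}

```text
time: 2.02
position: [513.8, -208.6, 231.2]
tcp_rot: [2.211, -2.232, -0.0]
wrist_force: [1.3, -1.1, 0.5]
finger_gap: 42.6
```

```bash
python3 -c "
from h import *
plan(632.5,-97.5,110,-.5)"
```

```text
t 2.02 pos [ 513.8 -208.6  231.2] gap 42.6 F [ 1.3 -1.1  0.5]
turn (tool,deg): [ 0.02  0.   -0.03] then shift cm: [-11.21 -11.77  12.12] shift now-axes: [-11.22 -11.77  12.11]
```

Request:
{"method": "servo_tool", "body": {"linear": [[-3.7,-3.9,3],[-3.7,-3.9,3],[-3.8,-4,4],[0,0,2],[0,0,0]], "delta_rot": [[0,0,0],[0,0,0],[0,0,0],[0,0,0],[0,0,0]], "claw": [0,0,0,0,0]}}

```text
time: 2.65
position: [627.1, -102.0, 112.0]
tcp_rot: [2.209, -2.228, -0.006]
wrist_force: [-0.0, 0.2, 0.3]
finger_gap: 42.9
```

```bash
python3 -c "
from h import *
plan(632.5,-97.5,40,-.5)
for n in ('top','side'):
  c=ctrl.read_camera(n); cv2.imwrite('pics/%s1.png'%n,c['pixels'])
i=c['pixels'][120:260,150:330]; cv2.imwrite('pics/s1z.png',cv2.resize(i,None,fx=4,fy=4,interpolation=2))"
```

```text
t 2.65 pos [ 627.1 -102.   112. ] gap 42.9 F [-0.   0.2  0.3]
turn (tool,deg): [ 0.3 -0.  -0. ] then shift cm: [-0.45 -0.53  7.2 ] shift now-axes: [-0.45 -0.57  7.2 ]
```

View pics/s1z.png

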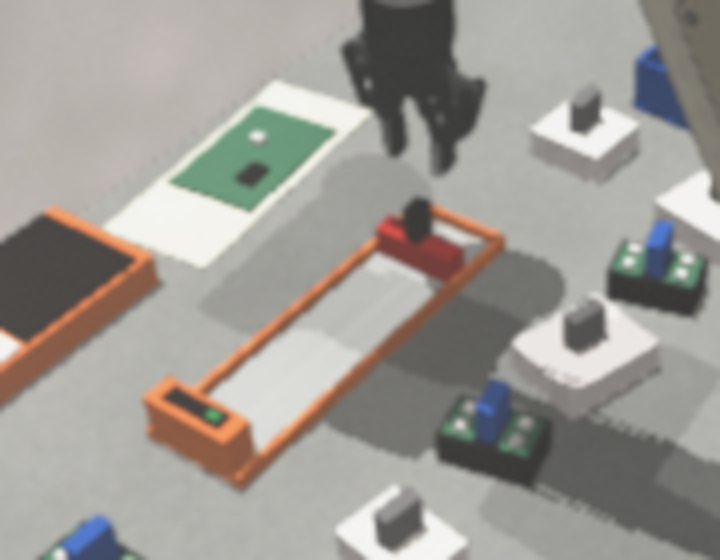

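The side view shows the open fingers straight above the clamp's black bar (zoom 415,220), so I'll lower and grip.

Request:
{"method": "servo_tool", "body": {"linear": [[-0.45,-0.55,2],[0,0,3],[0,0,2.2],[0,0,0],[0,0,0],[0,0,0],[0,0,0],[0,0,0]], "delta_rot": [[0,0,0],[0,0,0],[0,0,0],[0,0,0],[0,0,0],[0,0,0],[0,0,0],[0,0,0]], "claw": [0,0,0,0,-1,-1,-1,-1]}}

```text
time: 3.75
position: [632.0, -98.5, 45.0]
tcp_rot: [2.209, -2.23, -0.002]
wrist_force: [-9.4, 0.9, 8.6]
finger_gap: 15.6
```

Request:
{"method": "servo_tool", "body": {"linear": [[0.7,0.1,0],[1,0,0],[1,0,0],[1,0,0],[0.3,0,0],[0,0,0]], "delta_rot": [[0,0,0],[0,0,0],[0,0,0],[0,0,0],[0,0,0],[0,0,0]], "claw": [-1,-1,-1,-1,-1,-1]}}

```text
time: 4.5
position: [631.6, -137.5, 45.0]
tcp_rot: [-2.21, 2.232, 0.002]
wrist_force: [-5.7, 4.1, 7.6]
finger_gap: 15.6
```

Request:
{"method": "servo_tool", "body": {"linear": [[0.3,0,0],[0,0,0]], "delta_rot": [[0,0,0],[0,0,0]], "claw": [-1,-1]}}

```text
time: 4.75
position: [631.6, -137.7, 45.0]
tcp_rot: [-2.209, 2.23, 0.006]
wrist_force: [-8.2, 13.9, 11.4]
finger_gap: 15.6
```

Request:
{"method": "servo_tool", "body": {"linear": [[0.3,0,0],[0,0,0]], "delta_rot": [[0,0,0],[0,0,0]], "claw": [-1,-1]}}

```text
time: 5.0
position: [631.6, -137.8, 44.9]
tcp_rot: [-2.207, 2.227, 0.01]
wrist_force: [-10.4, 23.0, 13.4]
finger_gap: 15.2
```

Clamp is at its stop: it moved 39.3 mm and the force has risen to 23 N. I'll release it and look again.

Request:
{"method": "servo_tool", "body": {"linear": [[-0.5,0,0],[0,0,0],[0,0,-4],[0,0,-6],[0,0,-1],[2,6,0],[2,6,0],[2,6,0]], "delta_rot": [[0,0,0],[0,0,0],[0,0,0],[0,0,0],[0,0,0],[0,0,0],[0,0,0],[0,0,0]], "claw": [0,0,0,0,0,0,0,0]}}

```text
time: 6.0
position: [452.2, -197.6, 152.5]
tcp_rot: [2.21, -2.232, 0.001]
wrist_force: [0.2, -0.8, 0.7]
finger_gap: 42.4
```

```bash
python3 -c "
from h import *
c=ctrl.read_camera('top'); cv2.imwrite('pics/top2.png',c['pixels'])
for m in modules(c): print(m)
i,h=up(c)
red=cv2.inRange(h,(0,170,90),(4,255,255))|cv2.inRange(h,(174,170,90),(180,255,255)); red[:, :290*S]=0; red[:,330*S:]=0
print('clamp',[rect(c,k,36) for k in blobs(red,10,400)])
plan(442.7,56.4,110,12)"
```

```text
{'px': array([185.7, 228.9]), 'board': (435.6, 293.0), 'size': (76, 42), 'ang': 11.8, 'bar': (434.9, 292.0)}
{'px': array([260.6, 226.1]), 'board': (443.2, 56.4), 'size': (76, 43), 'ang': 12.0, 'bar': (442.4, 56.4)}
{'px': array([176.2, 177.1]), 'board': (603.3, 327.6), 'size': (75, 42), 'ang': -0.4, 'bar': (603.2, 325.9)}
clamp [(660.2850341796875, -136.703857421875, 25.176860809326172, 24.643795013427734, 3.565155267715454)]
t 6.05 pos [ 444.5 -198.3  151.8] gap 42.5 F [-8.8 -0.2 -0.2]
turn (tool,deg): [  0.3    0.09 -12.7 ] then shift cm: [-24.95  -5.12   4.18] shift now-axes: [-25.47   0.46   4.21]
```

View pics/top2.png

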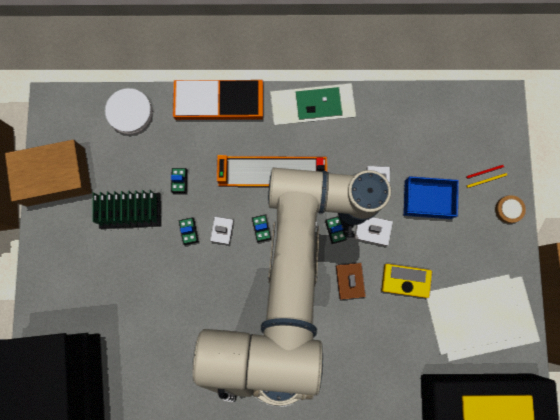

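Clamp stands open at y≈-137. The arm is already over the module at (436,-185) (px 336,229, unmoved), so I'll take that one first.

Request:
{"method": "servo_tool", "body": {"linear": [[0,0,0],[0,0,0],[0,0,0]], "delta_rot": [[0,0,-7.6],[0,0,-7.6],[0,0,0]], "claw": [0,0,0]}}

```text
time: 6.42
position: [454.0, -197.1, 152.6]
tcp_rot: [2.485, -1.922, 0.0]
wrist_force: [-0.5, -0.6, 0.6]
finger_gap: 42.7
```

```bash
python3 -c "
from h import *
plan(436,-184.5,38,14.7)"
```

```text
t 6.42 pos [ 454.  -197.1  152.6] gap 42.7 F [-0.5 -0.6  0.6]
turn (tool,deg): [-0.01 -0.01 -0.15] then shift cm: [-1.67  1.42 11.46] shift now-axes: [-1.67  1.43 11.46]
```

Request:
{"method": "servo_tool", "body": {"linear": [[-1.67,1.42,2],[0,0,4],[0,0,3],[0,0,2.4],[0,0,0],[0,0,0]], "delta_rot": [[0,0,0],[0,0,0],[0,0,0],[0,0,0],[0,0,0],[0,0,0]], "claw": [0,0,0,0,0,0]}}

```text
time: 7.18
position: [436.9, -184.3, 39.5]
tcp_rot: [-2.486, 1.921, -0.002]
wrist_force: [-0.4, -0.3, -0.2]
finger_gap: 42.7
```

```bash
python3 -c "
from h import *
plan(436,-184.5,38,14.7)
c=ctrl.read_camera('side')
i=c['pixels'][130:270,230:410]; cv2.imwrite('pics/s2z.png',cv2.resize(i,None,fx=4,fy=4,interpolation=2))"
```

```text
t 7.17 pos [ 436.9 -184.3   39.5] gap 42.7 F [-0.4 -0.3 -0.2]
turn (tool,deg): [-0.06 -0.05 -0.1 ] then shift cm: [-0.01  0.1   0.15] shift now-axes: [-0.01  0.1   0.15]
```

View pics/s2z.png

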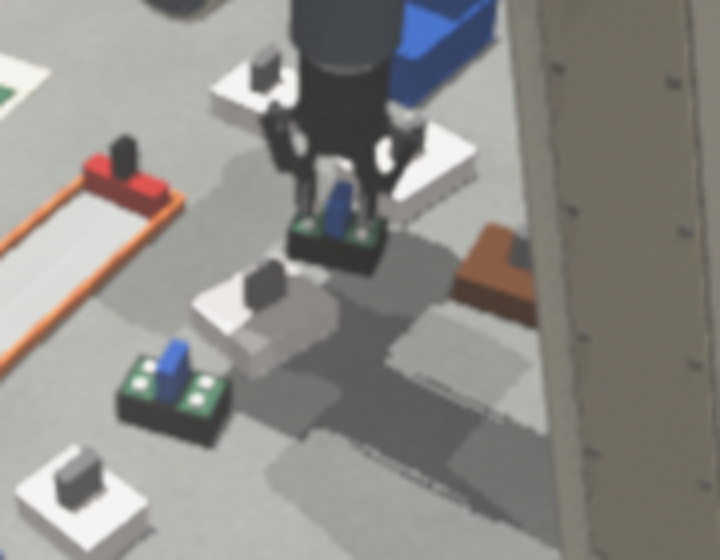

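Fingers straddle the blue bar (zoom 338,210). Close and lift.

Request:
{"method": "servo_tool", "body": {"linear": [[0,0,0],[0,0,0],[0,0,0],[0,0,-1],[0,0,-4],[0,0,-4],[0,0,0]], "delta_rot": [[0,0,0],[0,0,0],[0,0,0],[0,0,0],[0,0,0],[0,0,0],[0,0,0]], "claw": [-1,-1,-1,-1,-1,-1,-1], "newtons": 30}}

```text
time: 8.1
position: [438.4, -184.4, 132.0]
tcp_rot: [-2.484, 1.917, -0.01]
wrist_force: [-0.3, 0.6, -2.1]
finger_gap: 15.4
```

```bash
python3 -c "
from h import *
plan(634.4,136,130,-.5)"
```

```text
t 8.1 pos [ 438.4 -184.4  132. ] gap 15.4 F [-0.3  0.6 -2.1]
turn (tool,deg): [-0.4  -0.11 15.18] then shift cm: [-32.21 -19.32   0.2 ] shift now-axes: [-26.03 -27.08   0.31]
```

Request:
{"method": "servo_tool", "body": {"linear": [[0,0,0],[0,0,0],[0,0,0]], "delta_rot": [[0,0,7.6],[0,0,7.6],[0,0,0]], "claw": [-1,-1,-1]}}

```text
time: 8.48
position: [435.5, -183.8, 127.8]
tcp_rot: [2.211, -2.23, -0.003]
wrist_force: [0.1, 0.4, -1.7]
finger_gap: 15.7
```

Request:
{"method": "servo_tool", "body": {"linear": [[-3,-2,0],[-5,-3,0],[-5,-3,0],[-5,-3,0],[-5,-3,0],[-5,-3,0],[-4.2,-2.3,0],[0,0,0]], "delta_rot": [[0,0,0],[0,0,0],[0,0,0],[0,0,0],[0,0,0],[0,0,0],[0,0,0],[0,0,0]], "claw": [-1,-1,-1,-1,-1,-1,-1,-1]}}

```text
time: 9.48
position: [632.6, 139.2, 126.4]
tcp_rot: [2.216, -2.224, -0.002]
wrist_force: [0.2, -1.0, -2.2]
finger_gap: 15.7
```

Request:
{"method": "servo_tool", "body": {"linear": [[0,0,0],[0,0,0]], "delta_rot": [[0,0,0],[0,0,0]], "claw": [-1,-1]}}

```text
time: 9.72
position: [631.8, 135.1, 128.6]
tcp_rot: [2.211, -2.232, -0.0]
wrist_force: [-0.2, 0.3, -1.2]
finger_gap: 15.6
```

```bash
python3 -c "
from h import *
plan(634.4,138,60,-.5)
c=ctrl.read_camera('side')
i=c['pixels'][130:270,130:310]; cv2.imwrite('pics/s3z.png',cv2.resize(i,None,fx=4,fy=4,interpolation=2))"
```

```text
t 9.72 pos [631.8 135.1 128.6] gap 15.6 F [-0.2  0.3 -1.2]
turn (tool,deg): [ 0.03 -0.01 -0.04] then shift cm: [-0.29 -0.26  6.86] shift now-axes: [-0.29 -0.27  6.86]
```

View pics/s3z.png

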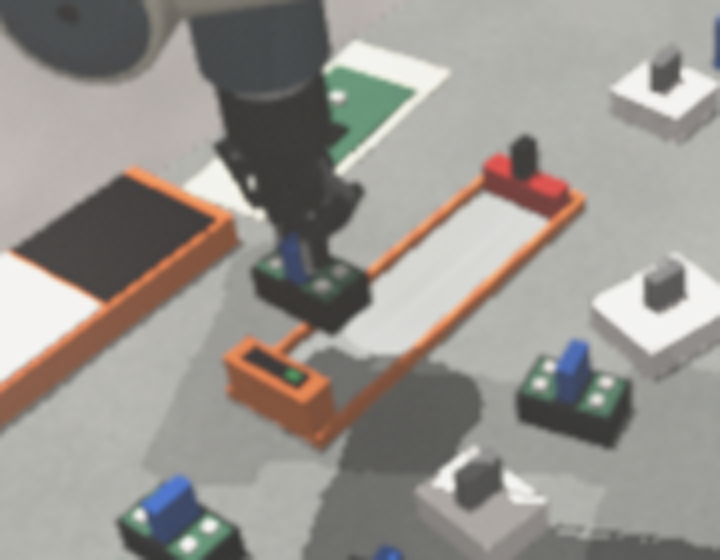

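Request:
{"method": "servo_tool", "body": {"linear": [[-0.1,-0.26,3],[0,0,4],[0,0,1],[0,0,0],[0,0,0]], "delta_rot": [[0,0,0],[0,0,0],[0,0,0],[0,0,0],[0,0,0]], "claw": [-1,-1,-1,-1,-1]}}

```text
time: 10.4
position: [636.1, 137.3, 50.8]
tcp_rot: [-2.209, 2.229, -0.003]
wrist_force: [0.9, -0.3, -2.6]
finger_gap: 15.8
```

Request:
{"method": "servo_tool", "body": {"linear": [[0,0,0.4],[0,0,0.3],[0,0,0]], "delta_rot": [[0,0,0],[0,0,0],[0,0,0]], "claw": [-1,-1,-1]}}

```text
time: 10.78
position: [635.5, 137.4, 43.5]
tcp_rot: [-2.21, 2.23, -0.002]
wrist_force: [-2.4, 1.0, 6.1]
finger_gap: 15.1
```

```bash
python3 -c "
from h import *
plan(634.4,143.5,43.5,-.5)
c=ctrl.read_camera('side')
i=c['pixels'][130:270,130:310]; cv2.imwrite('pics/s4z.png',cv2.resize(i,None,fx=4,fy=4,interpolation=2))"
```

```text
t 10.78 pos [635.5 137.4  43.5] gap 15.1 F [-2.4  1.   6.1]
turn (tool,deg): [-0.13  0.03 -0.  ] then shift cm: [-0.61  0.11  0.  ] shift now-axes: [-0.61  0.11  0.  ]
```

View pics/s4z.png

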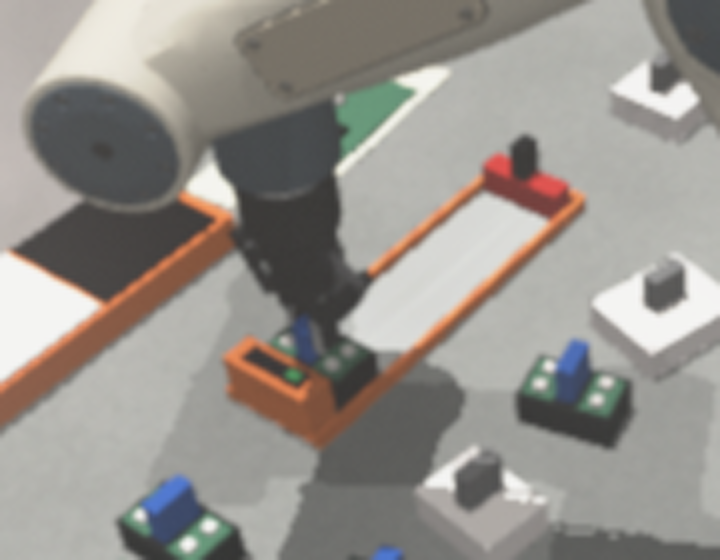

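The module is in the channel and touching the floor at z=43.5. I'll ease up a little and push toward the head (+y) in small steps.

Request:
{"method": "servo_tool", "body": {"linear": [[-0.2,0,-0.05],[-0.2,0,0],[-0.15,0,0],[0,0,0]], "delta_rot": [[0,0,0],[0,0,0],[0,0,0],[0,0,0]], "claw": [-1,-1,-1,-1]}}

```text
time: 11.32
position: [636.1, 142.0, 43.5]
tcp_rot: [-2.211, 2.23, -0.004]
wrist_force: [-0.4, -3.2, 5.6]
finger_gap: 15.5
```

Request:
{"method": "servo_tool", "body": {"linear": [[-0.1,0,0],[0,0,0]], "delta_rot": [[0,0,0],[0,0,0]], "claw": [-1,-1]}}

```text
time: 11.58
position: [636.1, 142.9, 43.5]
tcp_rot: [-2.211, 2.23, -0.004]
wrist_force: [-0.2, -4.4, 6.3]
finger_gap: 15.5
```

Request:
{"method": "servo_tool", "body": {"linear": [[-0.1,0,0],[-0.1,0,0],[0,0,0]], "delta_rot": [[0,0,0],[0,0,0],[0,0,0]], "claw": [-1,-1,-1]}}

```text
time: 11.95
position: [636.2, 144.9, 43.5]
tcp_rot: [-2.211, 2.23, -0.004]
wrist_force: [1.1, -4.2, 5.6]
finger_gap: 15.6
```

Request:
{"method": "servo_tool", "body": {"linear": [[-0.1,0,0],[0,0,0]], "delta_rot": [[0,0,0],[0,0,0]], "claw": [-1,-1]}}

```text
time: 12.2
position: [636.1, 145.4, 43.5]
tcp_rot: [-2.211, 2.231, -0.005]
wrist_force: [0.3, -6.0, 6.1]
finger_gap: 15.4
```

Request:
{"method": "servo_tool", "body": {"linear": [[-0.15,0,0],[0,0,0]], "delta_rot": [[0,0,0],[0,0,0]], "claw": [-1,-1]}}

```text
time: 12.45
position: [636.1, 145.5, 43.6]
tcp_rot: [2.21, -2.231, 0.007]
wrist_force: [1.6, -10.7, 4.7]
finger_gap: 15.8
```

Request:
{"method": "servo_tool", "body": {"linear": [[-0.15,0,0],[0,0,0]], "delta_rot": [[0,0,0],[0,0,0]], "claw": [-1,-1]}}

```text
time: 12.7
position: [636.1, 145.6, 43.6]
tcp_rot: [2.209, -2.23, 0.008]
wrist_force: [1.7, -13.6, 5.9]
finger_gap: 15.3
```

Request:
{"method": "servo_tool", "body": {"linear": [[0.25,0,0],[0,0,0],[0,0,0],[0,0,0],[0,0,-3],[0,0,-5],[0,0,0]], "delta_rot": [[0,0,0],[0,0,0],[0,0,0],[0,0,0],[0,0,0],[0,0,0],[0,0,0]], "claw": [-1,0,0,0,0,0,0]}}

```text
time: 13.58
position: [637.7, 148.2, 127.2]
tcp_rot: [-2.206, 2.225, -0.007]
wrist_force: [0.5, 0.1, -0.8]
finger_gap: 42.9
```

```bash
python3 -c "
from h import *
c=ctrl.read_camera('top'); cv2.imwrite('pics/top5.png',c['pixels'])
for m in modules(c): print(m)
plan(442.7,56.4,110,12)
c=ctrl.read_camera('side')
i=c['pixels'][130:270,130:310]; cv2.imwrite('pics/s5z.png',cv2.resize(i,None,fx=4,fy=4,interpolation=2))"
```

```text
{'px': array([260.7, 226. ]), 'board': (443.4, 56.3), 'size': (75, 42), 'ang': 11.9, 'bar': (442.6, 56.3)}
t 13.62 pos [636.1 148.  124.3] gap 43.0 F [ 0.1 -0.4 -1.8]
turn (tool,deg): [ -0.26   0.1  -12.51] then shift cm: [ 4.94 20.82  1.43] shift now-axes: [ 9.34 19.26  1.33]
```

View pics/s5z.png

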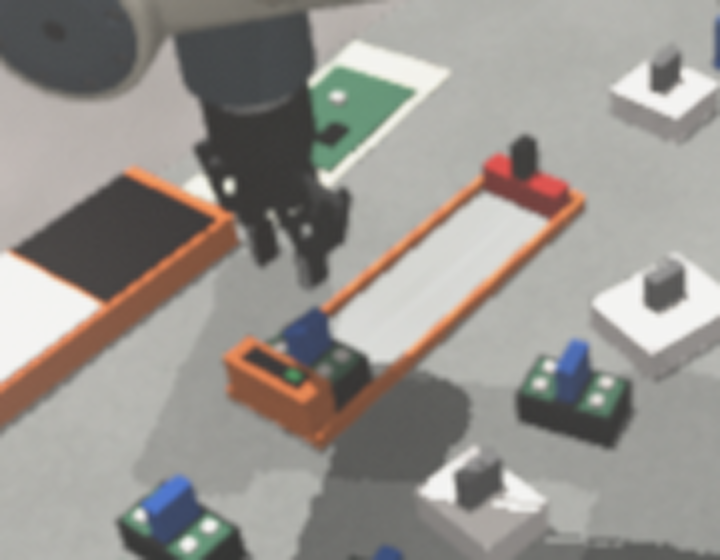

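First module sits against the head. Next is the module at (443,56).

Request:
{"method": "servo_tool", "body": {"linear": [[0,0,0],[0,0,0],[1,4,0],[1.2,5.2,0],[1.2,5.2,0],[1.2,5.2,0],[0.3,1.2,0.5],[0,0,0]], "delta_rot": [[0,0,-6.2],[0,0,-6.2],[0,0,0],[0,0,0],[0,0,0],[0,0,0],[0,0,0],[0,0,0]], "claw": [0,0,0,0,0,0,0,0]}}

```text
time: 14.68
position: [440.7, 56.2, 116.4]
tcp_rot: [2.438, -1.979, -0.001]
wrist_force: [0.1, 0.3, -0.0]
finger_gap: 42.6
```

Request:
{"method": "servo_tool", "body": {"linear": [[0,0,0],[0,0,0]], "delta_rot": [[0,0,0],[0,0,0]], "claw": [0,0]}}

```text
time: 14.92
position: [442.3, 56.9, 116.8]
tcp_rot: [2.439, -1.98, -0.0]
wrist_force: [-0.6, 0.7, 0.3]
finger_gap: 42.6
```

```bash
python3 -c "
from h import *
c=ctrl.read_camera('top'); cv2.imwrite('pics/top6.png',c['pixels'])
for m in modules(c): print(m)
plan(442.8,56.3,39,12)"
```

```text
{'px': array([176.2, 177.1]), 'board': (603.3, 327.6), 'size': (75, 42), 'ang': -0.4, 'bar': (603.2, 325.9)}
{'px': array([232.8, 165.9]), 'board': (638.6, 158.1), 'size': (75, 67), 'ang': -1.6, 'bar': (638.2, 145.4)}
t 14.97 pos [442.1  56.8 116.8] gap 42.7 F [-0.4  0.6 -0.7]
turn (tool,deg): [ 0.03 -0.01 -0.14] then shift cm: [ 0.06 -0.06  7.78] shift now-axes: [ 0.06 -0.06  7.78]
```

View pics/top6.png

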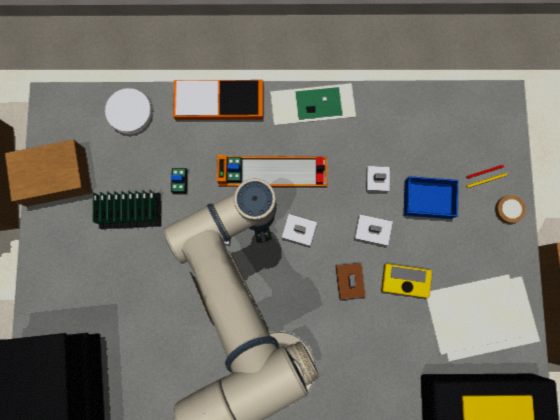

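Request:
{"method": "servo_tool", "body": {"linear": [[0.06,-0.06,2],[0,0,4],[0,0,1.8],[0,0,0],[0,0,0],[0,0,0],[0,0,0],[0,0,0]], "delta_rot": [[0,0,0],[0,0,0],[0,0,0],[0,0,0],[0,0,0],[0,0,0],[0,0,0],[0,0,0]], "claw": [0,0,0,0,0,-1,-1,-1]}}

```text
time: 15.98
position: [442.6, 56.2, 39.9]
tcp_rot: [-2.438, 1.979, -0.001]
wrist_force: [-2.8, 1.5, 6.5]
finger_gap: 15.2
```

Request:
{"method": "servo_tool", "body": {"linear": [[0,0,-1],[0,0,-4],[0,0,-4],[0,0,0],[0,0,0]], "delta_rot": [[0,0,0],[0,0,0],[0,0,6.2],[0,0,6.2],[0,0,0]], "claw": [-1,-1,-1,-1,-1]}}

```text
time: 16.6
position: [441.6, 55.8, 129.1]
tcp_rot: [2.211, -2.231, -0.001]
wrist_force: [-0.8, 0.2, -4.5]
finger_gap: 15.8
```

```bash
python3 -c "
from h import *
plan(633.5,91,125,-.5)"
```

```text
t 16.6 pos [441.6  55.8 129.1] gap 15.8 F [-0.8  0.2 -4.5]
turn (tool,deg): [ 0.04  0.02 -0.01] then shift cm: [ -3.68 -19.16   0.41] shift now-axes: [ -3.69 -19.16   0.4 ]
```

Request:
{"method": "servo_tool", "body": {"linear": [[-0.7,-3.6,0],[-1,-5,0],[-1,-5,0],[-0.7,-4,0],[-0.3,-1.56,0],[0,0,0],[0,0,0],[0,0,0]], "delta_rot": [[0,0,0],[0,0,0],[0,0,0],[0,0,0],[0,0,0],[0,0,0],[0,0,0],[0,0,0]], "claw": [-1,-1,-1,-1,-1,-1,-1,-1]}}

```text
time: 17.6
position: [633.3, 91.0, 129.2]
tcp_rot: [2.212, -2.231, -0.0]
wrist_force: [-0.6, 0.0, -3.3]
finger_gap: 15.2
```

```bash
python3 -c "
from h import *
plan(633.5,91,50,-.5)"
```

```text
t 17.6 pos [633.3  91.  129.2] gap 15.2 F [-0.6  0.  -3.3]
turn (tool,deg): [ 0.02 -0.   -0.  ] then shift cm: [ 0.   -0.02  7.92] shift now-axes: [ 0.   -0.03  7.92]
```

Excellent tracking. Lower it with a 6 mm gap, then push.

Request:
{"method": "servo_tool", "body": {"linear": [[0,0,2.5],[0,0,4],[0,0,1.4],[0,0,0.5],[0,0,0.1],[0,0,0]], "delta_rot": [[0,0,0],[0,0,0],[0,0,0],[0,0,0],[0,0,0],[0,0,0]], "claw": [-1,-1,-1,-1,-1,-1]}}

```text
time: 18.35
position: [634.9, 91.4, 45.5]
tcp_rot: [-2.21, 2.23, -0.002]
wrist_force: [-0.2, 0.5, -2.6]
finger_gap: 15.5
```

Request:
{"method": "servo_tool", "body": {"linear": [[-0.2,0,0],[-0.2,0,0],[-0.15,0,0],[0,0,0]], "delta_rot": [[0,0,0],[0,0,0],[0,0,0],[0,0,0]], "claw": [-1,-1,-1,-1]}}

```text
time: 18.85
position: [634.1, 96.6, 44.2]
tcp_rot: [2.211, -2.232, 0.0]
wrist_force: [0.4, 0.5, -2.1]
finger_gap: 15.7
```

Request:
{"method": "servo_tool", "body": {"linear": [[0,0,0.1],[-0.1,0,0],[0,0,0]], "delta_rot": [[0,0,0],[0,0,0],[0,0,0]], "claw": [-1,-1,-1]}}

```text
time: 19.23
position: [634.2, 96.6, 44.0]
tcp_rot: [2.211, -2.231, 0.002]
wrist_force: [-3.6, -5.0, 4.5]
finger_gap: 15.7
```

Request:
{"method": "servo_tool", "body": {"linear": [[-0.15,0,0],[0,0,0]], "delta_rot": [[0,0,0],[0,0,0]], "claw": [-1,-1]}}

```text
time: 19.48
position: [634.2, 96.8, 44.1]
tcp_rot: [2.209, -2.23, 0.004]
wrist_force: [-2.3, -8.0, 5.2]
finger_gap: 15.5
```

Request:
{"method": "servo_tool", "body": {"linear": [[-0.15,0,0],[0,0,0]], "delta_rot": [[0,0,0],[0,0,0]], "claw": [-1,-1]}}

```text
time: 19.73
position: [634.1, 96.9, 44.1]
tcp_rot: [2.208, -2.229, 0.006]
wrist_force: [-1.9, -12.8, 5.2]
finger_gap: 15.6
```

Request:
{"method": "servo_tool", "body": {"linear": [[0.25,0,0],[0,0,0],[0,0,0],[0,0,0],[0,0,-3],[0,0,-5],[0,0,0]], "delta_rot": [[0,0,0],[0,0,0],[0,0,0],[0,0,0],[0,0,0],[0,0,0],[0,0,0]], "claw": [-1,0,0,0,0,0,0]}}

```text
time: 20.6
position: [637.1, 99.0, 128.2]
tcp_rot: [-2.206, 2.225, -0.008]
wrist_force: [0.3, 0.3, -0.1]
finger_gap: 42.9
```

```bash
python3 -c "
from h import *
c=ctrl.read_camera('top'); cv2.imwrite('pics/top7.png',c['pixels'])
for m in modules(c): print(m)
plan(435.2,292.5,125,12)
c=ctrl.read_camera('side')
i=c['pixels'][150:290,130:310]; cv2.imwrite('pics/s7z.png',cv2.resize(i,None,fx=4,fy=4,interpolation=2))"
```

```text
{'px': array([232.8, 165.8]), 'board': (636.6, 151.1), 'size': (72, 62), 'ang': -27.3, 'bar': (638.2, 145.4)}
t 20.65 pos [635.5  98.9 125.5] gap 42.6 F [ 0.5 -0.7 -0.3]
turn (tool,deg): [ -0.29   0.08 -12.52] then shift cm: [-23.1   15.57   0.05] shift now-axes: [-1.918e+01  2.020e+01 -1.000e-02]
```

View pics/s7z.png

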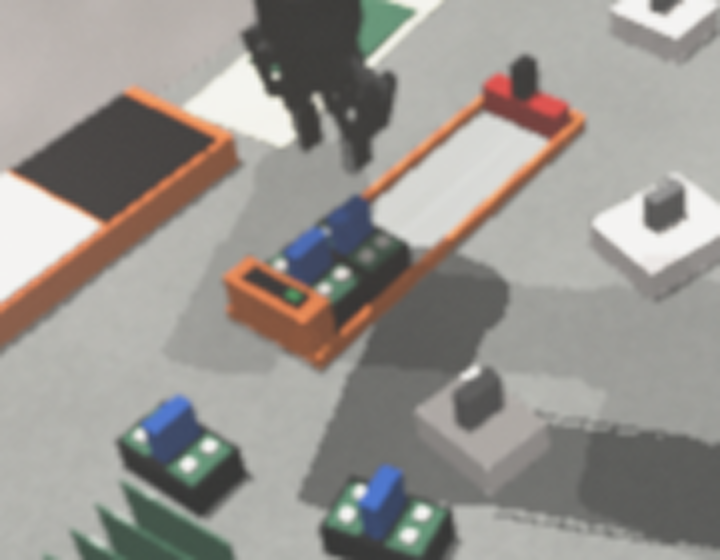

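Request:
{"method": "servo_tool", "body": {"linear": [[0,0,0],[0,0,0],[-4,2.7,0],[-4.8,3.2,0],[-4.8,3.2,0],[-4.8,3.2,0],[-4.7,3.2,0],[0,0,0]], "delta_rot": [[0,0,-6.2],[0,0,-6.2],[0,0,0],[0,0,0],[0,0,0],[0,0,0],[0,0,0],[0,0,0]], "claw": [0,0,0,0,0,0,0,0]}}

```text
time: 21.7
position: [432.0, 294.3, 122.0]
tcp_rot: [2.443, -1.973, -0.001]
wrist_force: [1.6, 0.6, 0.1]
finger_gap: 42.7
```

Request:
{"method": "servo_tool", "body": {"linear": [[0,0,0],[0,0,0]], "delta_rot": [[0,0,0],[0,0,0]], "claw": [0,0]}}

```text
time: 21.95
position: [435.4, 291.5, 122.5]
tcp_rot: [2.437, -1.981, -0.0]
wrist_force: [-0.7, -0.8, -0.3]
finger_gap: 42.9
```

```bash
python3 -c "
from h import *
c=ctrl.read_camera('top'); cv2.imwrite('pics/top8.png',c['pixels'])
for m in modules(c): print(m)
plan(435.2,292.5,39,12)
c=ctrl.read_camera('side')
i=c['pixels'][180:320,130:310]; cv2.imwrite('pics/s8z.png',cv2.resize(i,None,fx=4,fy=4,interpolation=2))"
```

```text
{'px': array([176.2, 177.1]), 'board': (603.4, 327.4), 'size': (75, 42), 'ang': -0.8, 'bar': (603.2, 326.3)}
{'px': array([247.6, 166.3]), 'board': (637.6, 117.9), 'size': (82, 75), 'ang': 89.1, 'bar': (637.1, 97.2)}
{'px': array([232.8, 165.9]), 'board': (638.1, 141.6), 'size': (98, 76), 'ang': 86.6, 'bar': (638.2, 145.0)}
t 22.0 pos [435.5 291.5 122.6] gap 42.7 F [ 0.6  0.5 -0.3]
turn (tool,deg): [ 0.04 -0.03 -0.24] then shift cm: [-0.11  0.01  8.36] shift now-axes: [-0.11  0.01  8.36]
```

View pics/s8z.png

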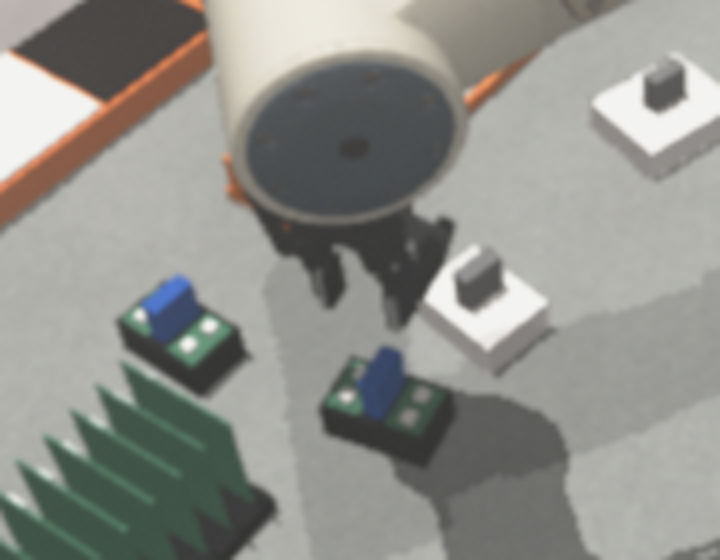

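View pics/top8.png

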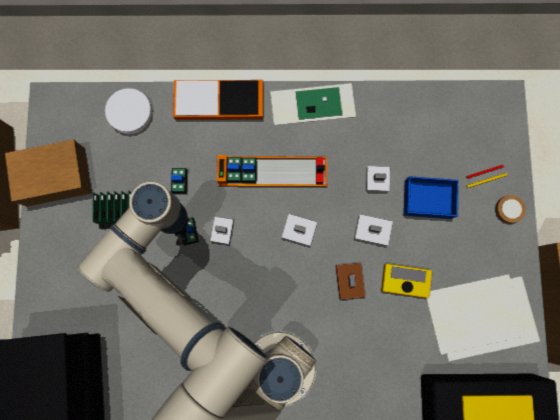

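```bash
python3 -c "
from h import *
c=ctrl.read_camera('side')
i,h=up(c)
b=cv2.inRange(h,(100,140,60),(125,255,255)); 
for k in blobs(b,20,300): print(px(k.reshape(-1,2).mean(0)).round(1), cv2.boundingRect(k), cv2.contourArea(k)/16)
R=np.array(c['R'])
for P in ([435.2,292.5,68],[435.2,292.5,50],[435.2,292.5,32],[603.2,327,50],[435.5,291.5,122.6]):
  q=R@np.array(P)+c['t']; print(P,(q[0]/q[2]*c['fx']+c['cx']).round(1),(q[1]/q[2]*c['fy']+c['cy']).round(1))
"
```

```text
[171.1 253.5] (666, 1000, 41, 34) 34.78125
[555.  118.3] (2200, 451, 40, 56) 35.71875
[435.2, 292.5, 68] 224.1 271.3
[435.2, 292.5, 50] 224.9 275.4
[435.2, 292.5, 32] 225.7 279.3
[603.2, 327, 50] 172.3 257.0
[435.5, 291.5, 122.6] 221.8 258.2
```

The projected bar centre (224.9,275.4) matches the bar seen in the side view (~225,276), so the module hasn't moved. Grip it.

Request:
{"method": "servo_tool", "body": {"linear": [[-0.1,0,2],[0,0,4],[0,0,2.3],[0,0,0],[0,0,0],[0,0,0],[0,0,0],[0,0,0]], "delta_rot": [[0,0,0],[0,0,0],[0,0,0],[0,0,0],[0,0,0],[0,0,0],[0,0,0],[0,0,0]], "claw": [0,0,0,0,0,-1,-1,-1]}}

```text
time: 23.1
position: [435.0, 293.7, 41.2]
tcp_rot: [-2.438, 1.979, -0.0]
wrist_force: [-3.3, -0.7, 6.0]
finger_gap: 15.6
```

Request:
{"method": "servo_tool", "body": {"linear": [[0,0,-1],[0,0,-4],[0,0,-4],[0,0,0],[0,0,0]], "delta_rot": [[0,0,0],[0,0,0],[0,0,6.2],[0,0,6.2],[0,0,0]], "claw": [-1,-1,-1,-1,-1]}}

```text
time: 23.72
position: [434.4, 293.2, 130.2]
tcp_rot: [2.212, -2.231, -0.001]
wrist_force: [-0.7, -0.9, -4.2]
finger_gap: 15.4
```

```bash
python3 -c "
from h import *
plan(633.3,42.5,128,-.5)"
```

```text
t 23.73 pos [434.4 293.2 130.2] gap 15.4 F [-0.7 -0.9 -4.2]
turn (tool,deg): [0.03 0.02 0.  ] then shift cm: [ 24.89 -20.11   0.22] shift now-axes: [ 24.89 -20.11   0.21]
```

Request:
{"method": "servo_tool", "body": {"linear": [[2.5,-2,0],[4.4,-3.6,0],[4.4,-3.6,0],[4.4,-3.6,0],[4.4,-3.6,0],[3.3,-2.5,0],[1.5,-1.2,0],[0,0,0]], "delta_rot": [[0,0,0],[0,0,0],[0,0,0],[0,0,0],[0,0,0],[0,0,0],[0,0,0],[0,0,0]], "claw": [-1,-1,-1,-1,-1,-1,-1,-1]}}

```text
time: 24.72
position: [633.2, 41.4, 128.8]
tcp_rot: [2.209, -2.231, -0.002]
wrist_force: [-0.9, -0.0, -2.2]
finger_gap: 15.7
```

Request:
{"method": "servo_tool", "body": {"linear": [[0,0,0],[0,0,0]], "delta_rot": [[0,0,0],[0,0,0]], "claw": [-1,-1]}}

```text
time: 24.98
position: [632.9, 43.5, 130.2]
tcp_rot: [-2.213, 2.23, 0.0]
wrist_force: [-0.5, -0.3, -3.3]
finger_gap: 15.4
```

```bash
python3 -c "
from h import *
plan(633.3,42.5,45.2,-.5)"
```

```text
t 24.98 pos [632.9  43.5 130.2] gap 15.4 F [-0.5 -0.3 -3.3]
turn (tool,deg): [0.01 0.01 0.07] then shift cm: [ 0.1  -0.04  8.5 ] shift now-axes: [ 0.1  -0.04  8.5 ]
```

Request:
{"method": "servo_tool", "body": {"linear": [[0.1,0,2.5],[0,0,4],[0,0,1.4],[0,0,0.4],[0,0,0.2],[0,0,0],[0,0,0]], "delta_rot": [[0,0,0],[0,0,0],[0,0,0],[0,0,0],[0,0,0],[0,0,0],[0,0,0]], "claw": [-1,-1,-1,-1,-1,-1,-1]}}

```text
time: 25.85
position: [633.9, 41.5, 46.0]
tcp_rot: [-2.21, 2.231, -0.001]
wrist_force: [-0.5, 0.3, -3.0]
finger_gap: 15.4
```

Request:
{"method": "servo_tool", "body": {"linear": [[-0.2,0,0.1],[-0.2,0,0],[0,0,0]], "delta_rot": [[0,0,0],[0,0,0],[0,0,0]], "claw": [-1,-1,-1]}}

```text
time: 26.22
position: [634.2, 45.2, 45.3]
tcp_rot: [-2.211, 2.231, -0.003]
wrist_force: [-1.1, -3.0, 5.3]
finger_gap: 15.8
```

Request:
{"method": "servo_tool", "body": {"linear": [[-0.1,0,0],[-0.1,0,0],[0,0,0]], "delta_rot": [[0,0,0],[0,0,0],[0,0,0]], "claw": [-1,-1,-1]}}

```text
time: 26.6
position: [634.2, 46.8, 45.3]
tcp_rot: [-2.211, 2.231, -0.003]
wrist_force: [-0.5, -4.8, 5.0]
finger_gap: 15.7
```

Request:
{"method": "servo_tool", "body": {"linear": [[-0.1,0,0],[-0.1,0,0],[0,0,0]], "delta_rot": [[0,0,0],[0,0,0],[0,0,0]], "claw": [-1,-1,-1]}}

```text
time: 26.98
position: [634.2, 48.9, 45.3]
tcp_rot: [-2.211, 2.231, -0.003]
wrist_force: [-2.0, -4.0, 6.9]
finger_gap: 15.3
```

Request:
{"method": "servo_tool", "body": {"linear": [[-0.15,0,0],[0,0,0]], "delta_rot": [[0,0,0],[0,0,0]], "claw": [-1,-1]}}

```text
time: 27.22
position: [634.2, 49.9, 45.3]
tcp_rot: [-2.211, 2.231, -0.004]
wrist_force: [-1.0, -5.4, 5.7]
finger_gap: 15.8
```

Request:
{"method": "servo_tool", "body": {"linear": [[-0.15,0,0],[0,0,0]], "delta_rot": [[0,0,0],[0,0,0]], "claw": [-1,-1]}}

```text
time: 27.48
position: [634.2, 50.1, 45.3]
tcp_rot: [2.21, -2.231, 0.005]
wrist_force: [-0.5, -9.0, 6.3]
finger_gap: 15.3
```

Contact at y≈50. One more gentle push, then release.

Request:
{"method": "servo_tool", "body": {"linear": [[-0.1,0,0],[0,0,0]], "delta_rot": [[0,0,0],[0,0,0]], "claw": [-1,-1]}}

```text
time: 27.72
position: [634.2, 50.2, 45.3]
tcp_rot: [2.209, -2.23, 0.006]
wrist_force: [0.6, -13.8, 5.9]
finger_gap: 15.3
```

Request:
{"method": "servo_tool", "body": {"linear": [[0.25,0,0],[0,0,0],[0,0,0],[0,0,0],[0,0,-3],[0,0,-5],[0,0,0]], "delta_rot": [[0,0,0],[0,0,0],[0,0,0],[0,0,0],[0,0,0],[0,0,0],[0,0,0]], "claw": [-1,0,0,0,0,0,0]}}

```text
time: 28.6
position: [636.3, 51.7, 129.0]
tcp_rot: [-2.206, 2.225, -0.008]
wrist_force: [-0.2, -0.6, -0.7]
finger_gap: 42.4
```

```bash
python3 -c "
from h import *
c=ctrl.read_camera('top')
for m in modules(c): print(m)
plan(603.3,326.8,125,-0.5)"
```

```text
{'px': array([176.2, 177.1]), 'board': (603.3, 327.2), 'size': (75, 42), 'ang': -1.2, 'bar': (603.2, 325.9)}
{'px': array([247.6, 166.3]), 'board': (638.0, 118.5), 'size': (81, 74), 'ang': 89.6, 'bar': (636.7, 97.6)}
{'px': array([232.8, 165.8]), 'board': (638.0, 128.8), 'size': (74, 73), 'ang': -1.0, 'bar': (638.2, 145.4)}
t 28.65 pos [634.7  51.7 126.2] gap 42.4 F [-0.5  1.  -1.3]
turn (tool,deg): [-0.26  0.09 -0.02] then shift cm: [-27.48   3.38   0.12] shift now-axes: [-27.48   3.39   0.15]
```

Request:
{"method": "servo_tool", "body": {"linear": [[-3.5,0.4,0],[-5.5,0.7,0],[-5.5,0.7,0],[-5.5,0.7,0],[-5,0.6,0],[-2.5,0.3,0],[0,0,0],[0,0,0]], "delta_rot": [[0,0,0],[0,0,0],[0,0,0],[0,0,0],[0,0,0],[0,0,0],[0,0,0],[0,0,0]], "claw": [0,0,0,0,0,0,0,0]}}

```text
time: 29.65
position: [602.0, 325.4, 123.5]
tcp_rot: [2.209, -2.232, -0.0]
wrist_force: [-0.4, -0.8, 0.8]
finger_gap: 42.9
```

```bash
python3 -c "
from h import *
plan(603.3,326.8,39,-0.5)
c=ctrl.read_camera('side')
i=c['pixels'][180:320,110:290]; cv2.imwrite('pics/s9z.png',cv2.resize(i,None,fx=4,fy=4,interpolation=2))
c=ctrl.read_camera('top'); cv2.imwrite('pics/top9.png',c['pixels'])
for m in modules(c): print(m)"
```

```text
t 29.65 pos [602.  325.4 123.5] gap 42.9 F [-0.4 -0.8  0.8]
turn (tool,deg): [ 0.06 -0.05 -0.07] then shift cm: [-0.14 -0.13  8.45] shift now-axes: [-0.15 -0.14  8.45]
{'px': array([262.5, 166.3]), 'board': (636.8, 67.7), 'size': (79, 74), 'ang': 89.7, 'bar': (636.8, 49.4)}
{'px': array([247.6, 166.3]), 'board': (637.3, 101.1), 'size': (116, 75), 'ang': 89.0, 'bar': (637.1, 98.0)}
{'px': array([232.8, 165.9]), 'board': (638.2, 141.7), 'size': (100, 74), 'ang': 89.6, 'bar': (638.2, 145.0)}
```

View pics/s9z.png

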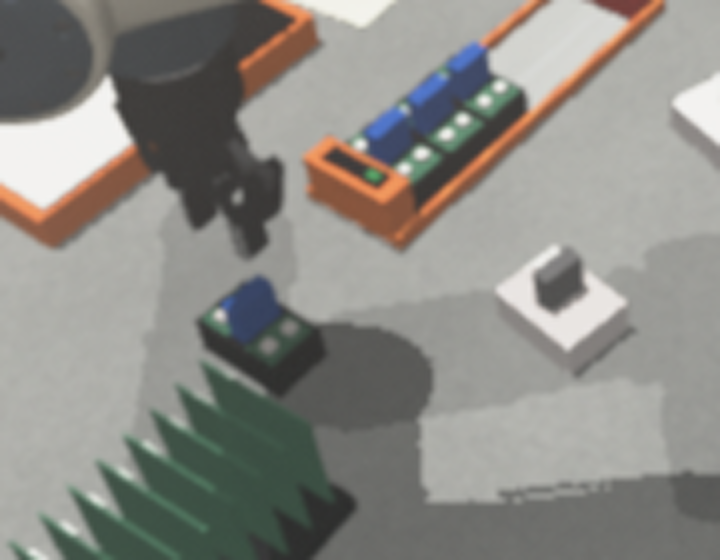

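Three seated (bar spacing 47–48.6 mm). The gripper is above the fourth, which is undisturbed. Grip it.

Request:
{"method": "servo_tool", "body": {"linear": [[-0.14,-0.13,2],[0,0,4],[0,0,2.3],[0,0,0],[0,0,0],[0,0,0],[0,0,0],[0,0,0]], "delta_rot": [[0,0,0],[0,0,0],[0,0,0],[0,0,0],[0,0,0],[0,0,0],[0,0,0],[0,0,0]], "claw": [0,0,0,0,0,-1,-1,-1]}}

```text
time: 30.75
position: [603.9, 328.0, 42.6]
tcp_rot: [-2.21, 2.23, -0.001]
wrist_force: [-1.7, 0.2, 5.2]
finger_gap: 15.7
```

Request:
{"method": "servo_tool", "body": {"linear": [[0,0,-1],[0,0,-4],[0,0,-4],[0,0,0],[0,0,0]], "delta_rot": [[0,0,0],[0,0,0],[0,0,0],[0,0,0],[0,0,0]], "claw": [-1,-1,-1,-1,-1]}}

```text
time: 31.38
position: [602.6, 327.4, 129.9]
tcp_rot: [2.209, -2.231, -0.002]
wrist_force: [0.2, 0.3, -4.0]
finger_gap: 15.1
```

```bash
python3 -c "
from h import *
plan(632.8,-6,142,-.5)"
```

```text
t 31.38 pos [602.6 327.4 129.9] gap 15.1 F [ 0.2  0.3 -4. ]
turn (tool,deg): [ 0.13 -0.03 -0.05] then shift cm: [33.32 -3.31 -1.21] shift now-axes: [33.31 -3.34 -1.2 ]
```

Request:
{"method": "servo_tool", "body": {"linear": [[2.5,-0.3,-1.5],[5,-0.5,0],[5.5,-0.5,0],[5.5,-0.6,0],[5.5,-0.5,0],[5,-0.5,0],[3,-0.3,0],[1.3,-0.1,0]], "delta_rot": [[0,0,0],[0,0,0],[0,0,0],[0,0,0],[0,0,0],[0,0,0],[0,0,0],[0,0,0]], "claw": [-1,-1,-1,-1,-1,-1,-1,-1]}}

```text
time: 32.38
position: [632.5, -8.3, 145.4]
tcp_rot: [2.207, -2.233, -0.002]
wrist_force: [-0.5, 0.1, -2.7]
finger_gap: 15.6
```

Request:
{"method": "servo_tool", "body": {"linear": [[0,0,0],[0,0,0],[0,0,0]], "delta_rot": [[0,0,0],[0,0,0],[0,0,0]], "claw": [-1,-1,-1]}}

```text
time: 32.75
position: [633.2, -4.6, 146.0]
tcp_rot: [2.212, -2.23, -0.0]
wrist_force: [-0.5, -0.4, -2.3]
finger_gap: 15.7
```

```bash
python3 -c "
from h import *
plan(632.8,-6,46.6,-.5)"
```

```text
t 32.75 pos [633.2  -4.6 146. ] gap 15.7 F [-0.5 -0.4 -2.3]
turn (tool,deg): [0.01 0.01 0.04] then shift cm: [0.14 0.04 9.94] shift now-axes: [0.14 0.03 9.94]
```

Request:
{"method": "servo_tool", "body": {"linear": [[0.14,0,2.5],[0,0,4],[0,0,2.5],[0,0,0.7],[0,0,0.2],[0,0,0.1],[0,0,0]], "delta_rot": [[0,0,0],[0,0,0],[0,0,0],[0,0,0],[0,0,0],[0,0,0],[0,0,0]], "claw": [-1,-1,-1,-1,-1,-1,-1]}}

```text
time: 33.62
position: [633.9, -6.9, 47.1]
tcp_rot: [-2.21, 2.231, -0.002]
wrist_force: [1.0, 0.7, -2.7]
finger_gap: 15.4
```

Request:
{"method": "servo_tool", "body": {"linear": [[-0.2,0,0],[-0.2,0,0],[0,0,0]], "delta_rot": [[0,0,0],[0,0,0],[0,0,0]], "claw": [-1,-1,-1]}}

```text
time: 34.0
position: [633.6, -2.9, 46.6]
tcp_rot: [-2.211, 2.231, -0.001]
wrist_force: [-0.6, 0.4, 0.1]
finger_gap: 15.3
```

Request:
{"method": "servo_tool", "body": {"linear": [[-0.2,0,0.1],[-0.1,0,0],[0,0,0]], "delta_rot": [[0,0,0],[0,0,0],[0,0,0]], "claw": [-1,-1,-1]}}

```text
time: 34.38
position: [633.9, -1.1, 46.7]
tcp_rot: [2.211, -2.231, 0.004]
wrist_force: [-1.2, -3.8, 5.9]
finger_gap: 15.5
```

Request:
{"method": "servo_tool", "body": {"linear": [[-0.1,0,0],[-0.1,0,0],[0,0,0]], "delta_rot": [[0,0,0],[0,0,0],[0,0,0]], "claw": [-1,-1,-1]}}

```text
time: 34.75
position: [634.1, 0.7, 46.7]
tcp_rot: [2.212, -2.231, 0.004]
wrist_force: [-0.6, -4.7, 5.1]
finger_gap: 15.4
```

Request:
{"method": "servo_tool", "body": {"linear": [[-0.1,0,0],[0,0,0]], "delta_rot": [[0,0,0],[0,0,0]], "claw": [-1,-1]}}

```text
time: 35.0
position: [634.2, 1.7, 46.7]
tcp_rot: [-2.212, 2.231, -0.005]
wrist_force: [-1.4, -5.0, 6.0]
finger_gap: 15.2
```

Request:
{"method": "servo_tool", "body": {"linear": [[-0.1,0,0],[0,0,0]], "delta_rot": [[0,0,0],[0,0,0]], "claw": [-1,-1]}}

```text
time: 35.25
position: [634.3, 2.2, 46.7]
tcp_rot: [2.211, -2.231, 0.005]
wrist_force: [-1.1, -7.1, 6.4]
finger_gap: 15.6
```

Request:
{"method": "servo_tool", "body": {"linear": [[-0.15,0,0],[0,0,0]], "delta_rot": [[0,0,0],[0,0,0]], "claw": [-1,-1]}}

```text
time: 35.5
position: [634.2, 2.3, 46.8]
tcp_rot: [2.21, -2.23, 0.007]
wrist_force: [-0.5, -11.4, 5.3]
finger_gap: 15.2
```

Request:
{"method": "servo_tool", "body": {"linear": [[-0.1,0,0],[0,0,0]], "delta_rot": [[0,0,0],[0,0,0]], "claw": [-1,-1]}}

```text
time: 35.75
position: [634.2, 2.4, 46.8]
tcp_rot: [2.209, -2.229, 0.008]
wrist_force: [0.6, -13.4, 5.9]
finger_gap: 15.4
```

Request:
{"method": "servo_tool", "body": {"linear": [[0.25,0,0],[0,0,0],[0,0,0],[0,0,0],[0,0,-3],[0,0,-5],[0,0,0]], "delta_rot": [[0,0,0],[0,0,0],[0,0,0],[0,0,0],[0,0,0],[0,0,0],[0,0,0]], "claw": [-1,0,0,0,0,0,0]}}

```text
time: 36.62
position: [636.2, 4.5, 130.0]
tcp_rot: [-2.207, 2.226, -0.009]
wrist_force: [-0.5, -0.3, 0.1]
finger_gap: 42.4
```

```bash
python3 -c "
from h import *
c=ctrl.read_camera('top'); cv2.imwrite('pics/top10.png',c['pixels'])
for m in modules(c): print(m)
for m in blanks(c): print(m)
plan(436.7,184.5,125,-9.9)"
```

```text
{'px': array([262.6, 166.2]), 'board': (636.9, 67.7), 'size': (79, 74), 'ang': 89.7, 'bar': (636.4, 49.4)}
{'px': array([248.3, 166.1]), 'board': (637.1, 85.0), 'size': (83, 73), 'ang': -89.6, 'bar': (636.7, 96.0)}
{'px': array([373.7, 229.3]), 'c': (434.5, -306.9), 'size': (107.8, 79.6), 'ang': 77.3}
{'px': array([299. , 229.2]), 'c': (436.7, -66.5), 'size': (95.9, 79.1), 'ang': 72.9}
{'px': array([378.3, 177.9]), 'c': (604.4, -328.0), 'size': (72.1, 79.7), 'ang': 86.5}
{'px': array([303.3, 171.5]), 'c': (627.1, -75.1), 'size': (90.3, 78.2), 'ang': 89.6}
t 36.67 pos [634.6   4.6 127.2] gap 42.9 F [ 0.2  0.2 -1. ]
turn (tool,deg): [-0.25  0.09  9.38] then shift cm: [-14.32  22.59   0.22] shift now-axes: [-17.81  19.95   0.16]
```

View pics/top10.png

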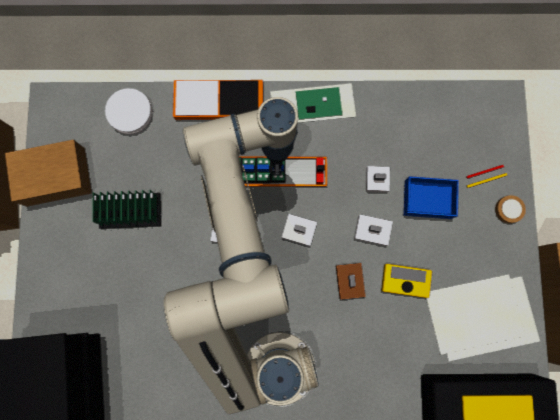

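Now the 60 mm blank (253.5 − 4×48 = 61.5 mm remaining).

Request:
{"method": "servo_tool", "body": {"linear": [[0,0,0],[-2,3.3,0],[-3,4.7,0],[-3,4.7,0],[-3,4.7,0],[-2.2,3.5,0],[-1.1,1.7,0],[0,0,0]], "delta_rot": [[0,0,9.4],[0,0,0],[0,0,0],[0,0,0],[0,0,0],[0,0,0],[0,0,0],[0,0,0]], "claw": [0,0,0,0,0,0,0,0]}}

```text
time: 37.67
position: [434.1, 184.4, 124.4]
tcp_rot: [2.023, -2.402, -0.001]
wrist_force: [0.3, -0.4, 0.1]
finger_gap: 42.4
```

Request:
{"method": "servo_tool", "body": {"linear": [[0,0,0],[0,0,0]], "delta_rot": [[0,0,0],[0,0,0]], "claw": [0,0]}}

```text
time: 37.92
position: [435.8, 183.2, 124.7]
tcp_rot: [2.019, -2.406, 0.0]
wrist_force: [-0.1, 0.2, -0.4]
finger_gap: 42.7
```

```bash
python3 -c "
from h import *
plan(436.7,184.5,39,-9.9)
c=ctrl.read_camera('top'); cv2.imwrite('pics/top11.png',cv2.resize(c['pixels'][140:250,160:340],None,fx=4.4,fy=4.4,interpolation=2))
for m in modules(c): print(m)
for m in blanks(c): print(m)
c=ctrl.read_camera('side')
R=np.array(c['R']); q=R@np.array([436.7,184.5,50])+c['t']; print((q[:2]/q[2]*c['fx']+[c['cx'],c['cy']]).round(1))
i=c['pixels'][150:290,150:330]; cv2.imwrite('pics/s11z.png',cv2.resize(i,None,fx=4,fy=4,interpolation=2))"
```

```text
t 37.92 pos [435.8 183.2 124.7] gap 42.7 F [-0.1  0.2 -0.4]
turn (tool,deg): [ 0.02 -0.03 -0.1 ] then shift cm: [-0.14 -0.07  8.57] shift now-axes: [-0.14 -0.07  8.57]
{'px': array([262.6, 166.3]), 'board': (636.8, 50.9), 'size': (111, 74), 'ang': 89.6, 'bar': (636.4, 49.4)}
{'px': array([247.6, 166.3]), 'board': (637.3, 101.1), 'size': (116, 75), 'ang': 89.0, 'bar': (637.1, 98.0)}
{'px': array([277.7, 166.1]), 'board': (636.6, 18.8), 'size': (78, 74), 'ang': 89.6, 'bar': (636.9, 1.2)}
{'px': array([232.8, 165.9]), 'board': (638.2, 141.7), 'size': (99, 74), 'ang': 89.6, 'bar': (638.2, 145.0)}
{'px': array([201.6, 413.2]), 'c': (-118.3, 231.9), 'size': (106.6, 53.2), 'ang': 89.6}
{'px': array([294.6, 382.5]), 'c': (-37.1, -44.0), 'size': (114.5, 143.6), 'ang': 79.8}
{'px': array([373.7, 229.3]), 'c': (434.5, -306.9), 'size': (108.0, 79.8), 'ang': 77.2}
{'px': array([298.9, 229.2]), 'c': (436.6, -66.0), 'size': (96.6, 79.7), 'ang': 72.8}
{'px': array([189.3, 208.2]), 'c': (512.9, 286.0), 'size': (131.8, 193.9), 'ang': 38.3}
{'px': array([378.3, 177.9]), 'c': (604.3, -328.0), 'size': (71.3, 80.7), 'ang': 87.7}
{'px': array([300.2, 171.6]), 'c': (627.5, -72.7), 'size': (94.7, 78.5), 'ang': 89.0}
[248.8 249.9]
```

View pics/top11.png

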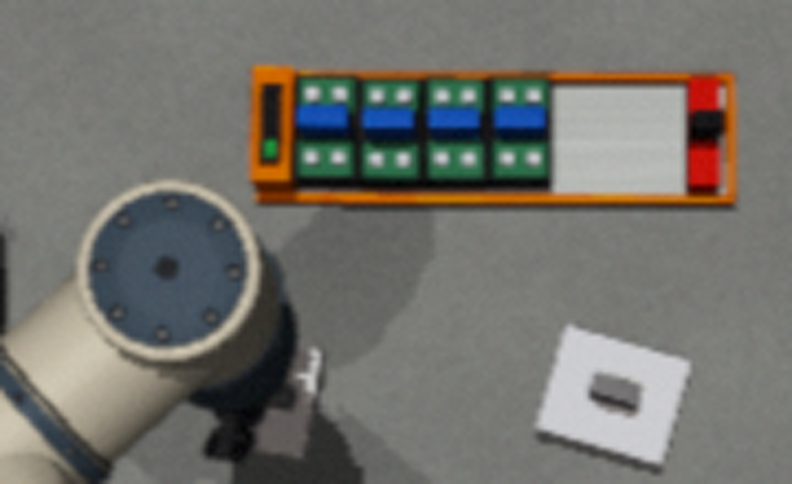

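View pics/s11z.png

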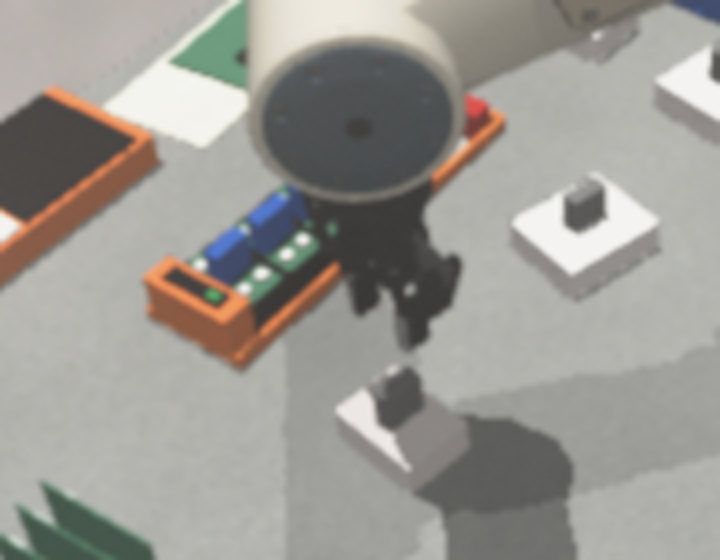

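The row of four is evenly spaced (bars at y 145, 98, 49.4, 1.2). The blank's bar in the side view (249.5,250) matches the prediction. Grip it.

Request:
{"method": "servo_tool", "body": {"linear": [[-0.14,-0.07,2],[0,0,4],[0,0,2.5],[0,0,0],[0,0,0],[0,0,0],[0,0,0],[0,0,0]], "delta_rot": [[0,0,0],[0,0,0],[0,0,0],[0,0,0],[0,0,0],[0,0,0],[0,0,0],[0,0,0]], "claw": [0,0,0,0,0,-1,-1,-1]}}

```text
time: 39.02
position: [436.9, 185.6, 41.2]
tcp_rot: [-2.02, 2.404, -0.0]
wrist_force: [-2.3, 0.3, 5.3]
finger_gap: 15.7
```

Request:
{"method": "servo_tool", "body": {"linear": [[0,0,-1],[0,0,-4],[0,0,-5.5],[0,0,0],[0,0,0]], "delta_rot": [[0,0,0],[0,0,0],[0,0,-9.4],[0,0,0],[0,0,0]], "claw": [-1,-1,-1,-1,-1]}}

```text
time: 39.65
position: [435.5, 184.8, 144.5]
tcp_rot: [2.209, -2.233, -0.002]
wrist_force: [-0.4, 0.3, -2.6]
finger_gap: 15.5
```

```bash
python3 -c "
from h import *
plan(632.5,-62,145,-.5)"
```

```text
t 39.65 pos [435.5 184.8 144.5] gap 15.5 F [-0.4  0.3 -2.6]
turn (tool,deg): [ 0.08 -0.   -0.12] then shift cm: [ 24.5  -19.91  -0.05] shift now-axes: [ 24.46 -19.96  -0.08]
```

Request:
{"method": "servo_tool", "body": {"linear": [[2.5,-2,0],[4.4,-3.6,0],[4.4,-3.6,0],[4.4,-3.6,0],[4.2,-3.5,0],[3.1,-2.5,0],[1.4,-1.1,0],[0,0,0]], "delta_rot": [[0,0,0],[0,0,0],[0,0,0],[0,0,0],[0,0,0],[0,0,0],[0,0,0],[0,0,0]], "claw": [-1,-1,-1,-1,-1,-1,-1,-1]}}

```text
time: 40.65
position: [632.4, -61.5, 142.8]
tcp_rot: [2.207, -2.232, -0.004]
wrist_force: [-0.1, 0.8, -2.7]
finger_gap: 15.4
```

Request:
{"method": "servo_tool", "body": {"linear": [[0,0,0],[0,0,0],[0,0,0]], "delta_rot": [[0,0,0],[0,0,0],[0,0,0]], "claw": [-1,-1,-1]}}

```text
time: 41.02
position: [632.8, -60.1, 145.4]
tcp_rot: [-2.212, 2.231, -0.0]
wrist_force: [-0.3, -1.1, -3.1]
finger_gap: 15.6
```

```bash
python3 -c "
from h import *
plan(632.5,-60,45.2,-.5)"
```

```text
t 41.02 pos [632.8 -60.1 145.4] gap 15.6 F [-0.3 -1.1 -3.1]
turn (tool,deg): [-0.02  0.01  0.02] then shift cm: [-1.000e-02  3.000e-02  1.002e+01] shift now-axes: [-0.    0.03 10.02]
```

Request:
{"method": "servo_tool", "body": {"linear": [[0,0.05,2.5],[0,0,4],[0,0,2.5],[0,0,0.8],[0,0,0.2],[0,0,0.1],[0,0,0]], "delta_rot": [[0,0,0],[0,0,0],[0,0,0],[0,0,0],[0,0,0],[0,0,0],[0,0,0]], "claw": [-1,-1,-1,-1,-1,-1,-1]}}

```text
time: 41.9
position: [633.5, -60.7, 45.3]
tcp_rot: [-2.21, 2.23, -0.003]
wrist_force: [0.7, 0.5, -1.4]
finger_gap: 15.7
```

Request:
{"method": "servo_tool", "body": {"linear": [[-0.2,0,0],[-0.2,0,0],[0,0,0]], "delta_rot": [[0,0,0],[0,0,0],[0,0,0]], "claw": [-1,-1,-1]}}

```text
time: 42.28
position: [633.6, -57.0, 45.3]
tcp_rot: [-2.211, 2.23, -0.004]
wrist_force: [1.8, -2.4, 4.1]
finger_gap: 15.4
```

Request:
{"method": "servo_tool", "body": {"linear": [[-0.2,0,0],[-0.1,0,0],[0,0,0]], "delta_rot": [[0,0,0],[0,0,0],[0,0,0]], "claw": [-1,-1,-1]}}

```text
time: 42.65
position: [633.4, -54.6, 45.3]
tcp_rot: [-2.211, 2.231, -0.004]
wrist_force: [1.5, -5.3, 5.6]
finger_gap: 15.6
```

Request:
{"method": "servo_tool", "body": {"linear": [[-0.15,0,0],[0,0,0]], "delta_rot": [[0,0,0],[0,0,0]], "claw": [-1,-1]}}

```text
time: 42.9
position: [633.3, -53.0, 45.3]
tcp_rot: [-2.211, 2.231, -0.003]
wrist_force: [-0.4, -4.8, 7.0]
finger_gap: 15.4
```

Request:
{"method": "servo_tool", "body": {"linear": [[-0.15,0,0],[0,0,0]], "delta_rot": [[0,0,0],[0,0,0]], "claw": [-1,-1]}}

```text
time: 43.15
position: [633.2, -51.6, 45.3]
tcp_rot: [-2.211, 2.232, -0.003]
wrist_force: [0.6, -4.9, 5.7]
finger_gap: 15.8
```

Request:
{"method": "servo_tool", "body": {"linear": [[-0.1,0,0],[0,0,0]], "delta_rot": [[0,0,0],[0,0,0]], "claw": [-1,-1]}}

```text
time: 43.4
position: [633.1, -51.0, 45.4]
tcp_rot: [2.211, -2.231, 0.004]
wrist_force: [-0.9, -5.0, 6.6]
finger_gap: 15.5
```

Request:
{"method": "servo_tool", "body": {"linear": [[-0.15,0,0],[0,0,0]], "delta_rot": [[0,0,0],[0,0,0]], "claw": [-1,-1]}}

```text
time: 43.65
position: [633.1, -50.9, 45.4]
tcp_rot: [2.21, -2.23, 0.006]
wrist_force: [1.2, -11.5, 6.3]
finger_gap: 15.4
```

Request:
{"method": "servo_tool", "body": {"linear": [[-0.15,0,0],[0,0,0]], "delta_rot": [[0,0,0],[0,0,0]], "claw": [-1,-1]}}

```text
time: 43.9
position: [633.1, -50.8, 45.5]
tcp_rot: [2.208, -2.229, 0.007]
wrist_force: [0.4, -14.9, 5.0]
finger_gap: 15.7
```

Request:
{"method": "servo_tool", "body": {"linear": [[-0.1,0,0],[0,0,0]], "delta_rot": [[0,0,0],[0,0,0]], "claw": [-1,-1]}}

```text
time: 44.15
position: [633.1, -50.7, 45.5]
tcp_rot: [2.208, -2.228, 0.009]
wrist_force: [1.5, -16.5, 4.6]
finger_gap: 15.2
```

Request:
{"method": "servo_tool", "body": {"linear": [[0.3,0,0],[0,0,0],[0,0,0],[0,0,0],[0,0,-3],[0,0,-5],[0,0,0],[0,0,0]], "delta_rot": [[0,0,0],[0,0,0],[0,0,0],[0,0,0],[0,0,0],[0,0,0],[0,0,0],[0,0,0]], "claw": [-1,0,0,0,0,0,0,0]}}

```text
time: 45.15
position: [632.3, -48.3, 123.6]
tcp_rot: [-2.211, 2.232, 0.001]
wrist_force: [-0.5, 0.6, -0.7]
finger_gap: 42.7
```

```bash
python3 -c "
from h import *
plan(631.4,-137.5,110,-.5)"
```

```text
t 45.15 pos [632.3 -48.3 123.6] gap 42.7 F [-0.5  0.6 -0.7]
turn (tool,deg): [ 0.03  0.04 -0.03] then shift cm: [8.92 0.01 1.36] shift now-axes: [8.93 0.01 1.36]
```

Request:
{"method": "servo_tool", "body": {"linear": [[3,0,0],[3.5,0,0],[2.4,0,0],[0,0,0],[0,0,0],[0,0,0]], "delta_rot": [[0,0,0],[0,0,0],[0,0,0],[0,0,0],[0,0,0],[0,0,0]], "claw": [0,0,0,0,0,0]}}

```text
time: 45.9
position: [631.7, -136.8, 123.7]
tcp_rot: [2.212, -2.23, -0.001]
wrist_force: [0.8, -0.2, -0.2]
finger_gap: 42.6
```

```bash
python3 -c "
from h import *
plan(631.4,-137.5,43,-.5)
c=ctrl.read_camera('side')
i=c['pixels'][120:260,150:330]; cv2.imwrite('pics/s12z.png',cv2.resize(i,None,fx=4,fy=4,interpolation=2))"
```

```text
t 45.9 pos [ 631.7 -136.8  123.7] gap 42.6 F [ 0.8 -0.2 -0.2]
turn (tool,deg): [0.04 0.01 0.02] then shift cm: [0.07 0.03 8.07] shift now-axes: [0.07 0.03 8.07]
```

View pics/s12z.png

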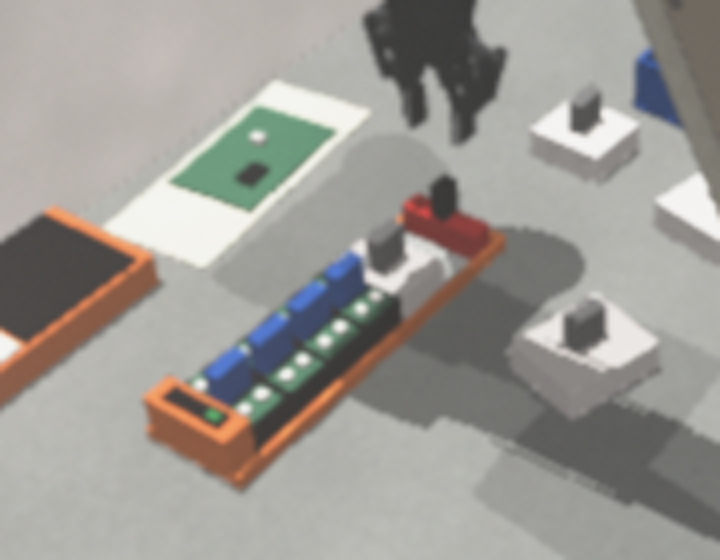

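The row is continuous with the white blank last. Now grip the clamp bar and slide it home.

Request:
{"method": "servo_tool", "body": {"linear": [[0.07,0.03,2.5],[0,0,3.5],[0,0,2],[0,0,0],[0,0,0],[0,0,0],[0,0,0],[0,0,0]], "delta_rot": [[0,0,0],[0,0,0],[0,0,0],[0,0,0],[0,0,0],[0,0,0],[0,0,0],[0,0,0]], "claw": [0,0,0,0,0,-1,-1,-1]}}

```text
time: 46.95
position: [631.6, -138.5, 45.4]
tcp_rot: [-2.211, 2.231, -0.001]
wrist_force: [-2.3, 0.5, 5.0]
finger_gap: 15.8
```

Request:
{"method": "servo_tool", "body": {"linear": [[-0.7,0,0],[-1,0,0],[-1,0,0],[-0.8,0,0],[-0.2,0,0],[0,0,0]], "delta_rot": [[0,0,0],[0,0,0],[0,0,0],[0,0,0],[0,0,0],[0,0,0]], "claw": [-1,-1,-1,-1,-1,-1]}}

```text
time: 47.7
position: [632.0, -101.8, 45.4]
tcp_rot: [2.211, -2.231, 0.002]
wrist_force: [-3.8, -1.0, 6.2]
finger_gap: 15.6
```

Request:
{"method": "servo_tool", "body": {"linear": [[-0.2,0,0],[-0.1,0,0],[0,0,0]], "delta_rot": [[0,0,0],[0,0,0],[0,0,0]], "claw": [-1,-1,-1]}}

```text
time: 48.08
position: [632.0, -99.3, 45.4]
tcp_rot: [2.211, -2.231, 0.003]
wrist_force: [-3.9, -2.1, 5.8]
finger_gap: 15.2
```

Request:
{"method": "servo_tool", "body": {"linear": [[-0.2,0,0],[0,0,0]], "delta_rot": [[0,0,0],[0,0,0]], "claw": [-1,-1]}}

```text
time: 48.32
position: [632.0, -98.3, 45.4]
tcp_rot: [2.21, -2.23, 0.004]
wrist_force: [-2.5, -7.0, 5.8]
finger_gap: 15.3
```

Request:
{"method": "servo_tool", "body": {"linear": [[-0.2,0,0],[0,0,0]], "delta_rot": [[0,0,0],[0,0,0]], "claw": [-1,-1]}}

```text
time: 48.58
position: [631.9, -98.2, 45.4]
tcp_rot: [2.208, -2.229, 0.006]
wrist_force: [-1.6, -12.8, 3.8]
finger_gap: 15.3
```

Request:
{"method": "servo_tool", "body": {"linear": [[-0.2,0,0],[0,0,0],[0.4,0,0],[0,0,0],[0,0,0],[0,0,0],[0,0,-3],[0,0,-5]], "delta_rot": [[0,0,0],[0,0,0],[0,0,0],[0,0,0],[0,0,0],[0,0,0],[0,0,0],[0,0,0]], "claw": [-1,-1,-1,0,0,0,0,0]}}

```text
time: 49.58
position: [630.6, -96.0, 122.8]
tcp_rot: [2.209, -2.229, -0.006]
wrist_force: [0.7, 0.5, 0.2]
finger_gap: 42.7
```

Request:
{"method": "servo_tool", "body": {"linear": [[3,4,0],[4,5,0],[4,5,-1],[3,4,-1],[0,0,0],[0,0,0],[0,0,0]], "delta_rot": [[0,0,0],[0,0,0],[0,0,0],[0,0,0],[0,0,0],[0,0,0],[0,0,0]], "claw": [0,0,0,0,0,0,0]}}

```text
time: 50.45
position: [454.3, -231.8, 143.3]
tcp_rot: [2.212, -2.23, -0.001]
wrist_force: [-0.4, 0.0, -0.5]
finger_gap: 42.6
```

```bash
python3 -c "
from h import *
c=ctrl.read_camera('top'); cv2.imwrite('pics/top13.png',cv2.resize(c['pixels'][140:250,200:340],None,fx=5.5,fy=5.4,interpolation=2))
for m in modules(c): print(m['bar'])
for m in blanks(c): print(m)
i,h=up(c)
red=cv2.inRange(h,(0,170,90),(4,255,255))|cv2.inRange(h,(174,170,90),(180,255,255)); red[:, :290*S]=0; red[:,330*S:]=0
print('clamp',[rect(c,k,36) for k in blobs(red,10,400)])
c=ctrl.read_camera('side')
i=c['pixels'][130:270,150:330]; cv2.imwrite('pics/s13z.png',cv2.resize(i,None,fx=4,fy=4,interpolation=2))
print(ctrl.state()['wrist_force'],ctrl.state()['time'])"
```

```text
(636.4, 49.4)
(637.1, 97.6)
(636.9, 1.2)
(638.2, 145.0)
{'px': array([295.1, 328. ]), 'c': (124.1, -48.3), 'size': (81.2, 77.5), 'ang': 84.0}
{'px': array([378.4, 230.9]), 'c': (431.9, -317.7), 'size': (85.7, 79.4), 'ang': 77.3}
{'px': array([352.8, 186.3]), 'c': (572.8, -244.2), 'size': (64.3, 78.3), 'ang': 80.3}
clamp [(663.1980590820312, -97.5469741821289, 23.897628784179688, 19.691987991333008, 86.16329193115234)]
[0.18118401 0.17667204 0.10913203] 50.55
```

View pics/top13.png

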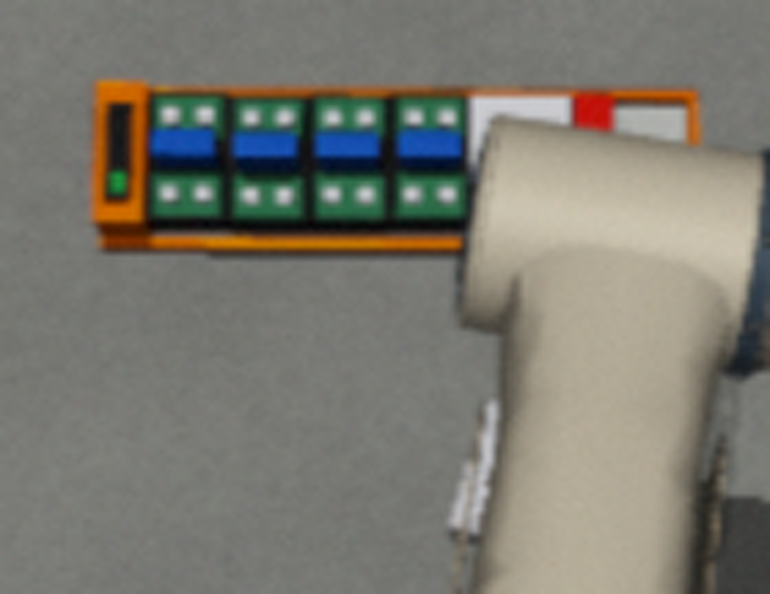

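View pics/s13z.png

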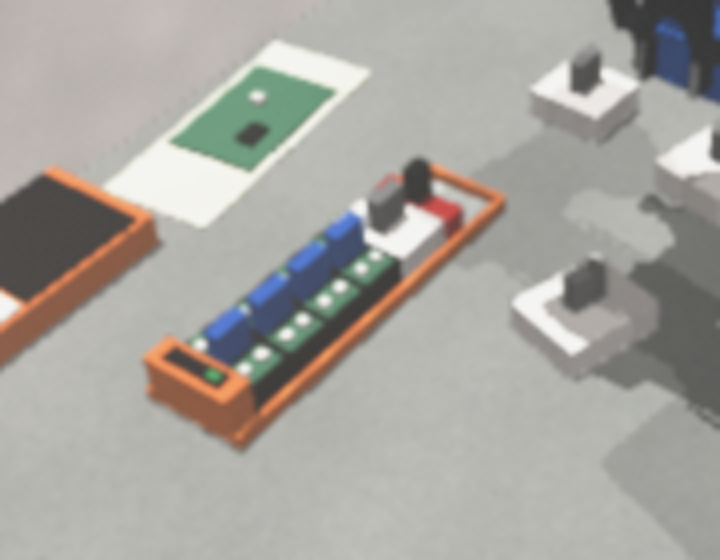

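Everything is in place. I'll move the arm clear for one unobstructed check of the blank and bystanders.

Request:
{"method": "servo_tool", "body": {"linear": [[4,1,-3],[5,1,-3],[5,2,0],[5,2,0],[5,2,0],[3,1,0],[0,0,0],[0,0,0]], "delta_rot": [[0,0,0],[0,0,0],[0,0,0],[0,0,0],[0,0,0],[0,0,0],[0,0,0],[0,0,0]], "claw": [0,0,0,0,0,0,0,0]}}

```text
time: 51.55
position: [361.6, -501.1, 203.2]
tcp_rot: [-2.211, 2.231, 0.001]
wrist_force: [-0.3, 0.5, -0.3]
finger_gap: 42.8
```

```bash
python3 -c "
from h import *
c=ctrl.read_camera('top'); cv2.imwrite('pics/top14.png',c['pixels'])
cv2.imwrite('pics/top14z.png',cv2.resize(c['pixels'][145:200,210:340],None,fx=6,fy=6,interpolation=2))
for m in blanks(c): print(m)
i,h=up(c)
red=cv2.inRange(h,(0,170,90),(4,255,255))|cv2.inRange(h,(174,170,90),(180,255,255)); red[:, :290*S]=0; red[:,330*S:]=0
print('clamp',[rect(c,k,36) for k in blobs(red,10,400)])"
```

```text
{'px': array([372. , 227.9]), 'c': (434.5, -306.5), 'size': (107.0, 78.9), 'ang': 77.1}
{'px': array([298.9, 229.2]), 'c': (436.6, -66.2), 'size': (96.3, 79.2), 'ang': 72.8}
{'px': array([491.2, 208.8]), 'c': (496.6, -691.6), 'size': (69.6, 78.4), 'ang': 49.4}
{'px': array([378.3, 177.9]), 'c': (603.9, -327.9), 'size': (71.3, 79.9), 'ang': 87.7}
{'px': array([294.2, 169. ]), 'c': (635.3, -53.1), 'size': (57.6, 77.5), 'ang': 89.5}
clamp [(607.9130859375, -95.39659118652344, 20.428468704223633, 33.5799560546875, 89.13101196289062), (660.7723999023438, -97.88973236083984, 23.81090545654297, 23.78093910217285, 89.13115692138672)]
```

View pics/top14.png

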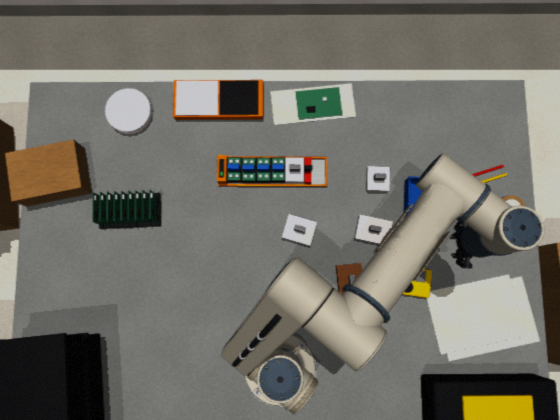

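View pics/top14z.png

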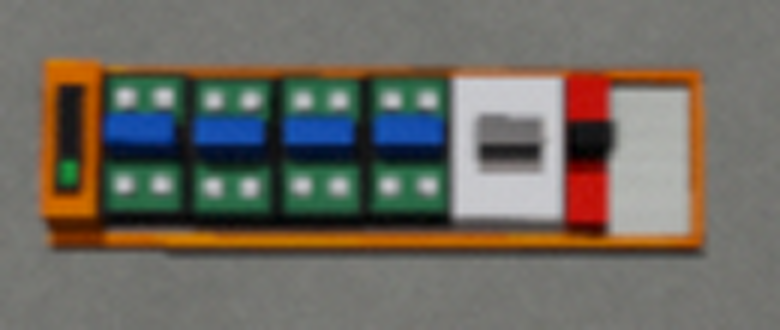

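The row is continuous, the clamp is home at y≈-97.9, the other three blanks are unmoved, and the rack and bin look untouched. Handing in.

```bash
python3 -c "
from rig import ctrl
print(ctrl.finish_job())"
```

```text
the job is handed in; nothing more can be done
None
```

I finished the job and handed it in at about 52 s of the 210 s limit. The hand-in reports no verdict.

**What I did:**
- I slid the clamp open to its stop, about 39–40 mm.
- I seated all four modules against the head block in one row. Each was gripped at 30 N and pushed flush with 13–14 N at the wrist.
- I closed the row with the 60 mm blank, since 61.5 mm was left. It was butted against the last module with about 16 N.
- I slid the clamp home: it moved 40.3 mm and met its stop.

**Last checks:**
- **Row:** the camera shows it continuous, with the module bars at y ≈ 145, 97.6, 49.4 and 1.2. The spacing is 47.4–48.2 mm against the expected 48. The blank is at y ≈ -53.
- **Clamp:** it sits at y ≈ -98, the same place as its home position at the start.
- **Other blanks:** the 72, 96 and 108 mm blanks are where they started.
- **Bystanders:** the rack and bin look untouched by eye. The arm partly hid the bin in the last picture, and I did not measure either one.

**Disagreements and limits:**
- The camera and robot x readings differed by about 1–3 mm, so the modules may sit slightly towards the +x lip of the channel.
- Camera accuracy is about 2 mm, so I judged flushness mainly by contact force. A gap smaller than that would not show in the pictures.

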